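# Exchange the worn pump and valve of a coffee machine for the new ones

### The job

The pump and the solenoid valve in the coffee machine's grey carrier are worn: fit the new ones from the two cartons in their places, and put each worn part into the carton its replacement came in, for return. Every part finally sits fully down and upright in its holder, lying the same way round as the one that was there; use the free rubber mat to set a part aside. Set the parts down, do not drop them, and leave the thermoblock in the carrier where it is.

Things in the scene. Friction and masses are not known exactly. Their poses are not given: they have to be found in the camera images.
- pump_worn: Worn vibration pump, in the carrier, pale limescale on top. Steel yoke 50 (x) x 44 (y) x 46 mm high, terminals on top to 60 mm. Short black inlet end, diameter 26, from x=-25 to -50; long pale outlet end, diameter 18, from x=+25 to +80 mm, both with axis 23 mm above the underside. 0.3-0.6 kg. Grasp across the yoke (along y). Origin: centre of the yoke's underside; x to the outlet end, z up
- pump_new: New pump, lying in the longer carton, clean: same shape, mass range, origin and axes as pump_worn. A pump stands by itself on the flat yoke; its centre of mass is inside the yoke
- valve_worn: Worn solenoid valve, upright in the carrier, pale limescale on top. Brass foot 32 x 32 x 24 mm high, a port stub (diameter 8) 20 mm up on both x sides, reaching 22 mm from the middle; black coil 30 (x) x 38 (y) mm from 24 to 60 mm up, terminals to 68 mm. Same after half a turn. 0.15-0.31 kg. Grasp across the coil (along y). Origin: centre of the underside, x along the ports, z up
- valve_new: New solenoid valve, upright in the square carton, clean: same shape, mass range, origin and axes as valve_worn
- pump_mount: Fixed dark bracket in the grey carrier: rubber V at x=-40 mm for the pump's short inlet end, smaller V at x=+60 for the outlet end (each 12 mm in x, tops 40 mm up; they centre the pump sideways). Pump seated: origin 11 mm above this origin, x axes alike; end for end it does not fit. Origin: below the yoke's place, on the carrier's floor, 4 mm above the bench
- valve_seat: Fixed white holder in the grey carrier: a square pocket 48 mm inside, walls to 14 mm. Valve seated: origin 4 mm above this origin, ports along this x. Origin: middle of the pocket, on the carrier's floor, 4 mm above the bench. Carrier: fixed pan 200 (x) x 310 (y) mm, rim 18 mm above the bench; pump_mount and valve_seat are 95 mm either side of its middle, either way round
- pump_box: Fixed open carton, inside x from -70 to +96 mm, y from -61 to +61 mm, walls 36 mm high, with two V saddles of card shaped and placed like those of pump_mount. Pump seated: origin 11 mm above this origin, x axes alike. Origin: below the yoke's place, on the bench
- valve_box: Fixed open square carton, inside 124 x 124 mm, walls 36 mm high; in its middle a square pocket of card, 48 mm inside, walls to 14 mm. Valve seated: origin 4 mm above this origin, ports along this x. Origin: middle of the pocket, on the bench
- thermoblock: Loose finned aluminium block 90 (x) x 56 (y) x 45 mm high, 0.7 kg, lying in the carrier between pump and valve, its sides 67 mm from the middle of either; must stay. Origin: centre of its underside
- mat: Fixed black rubber mat 90 (x) x 240 (y) x 3 mm thick on the bench in front of the carrier, empty at the start: the free spot. A pump fits on it lengthwise (along y). Origin: centre of its underside
Not all that is in view belongs to the job. What is shaped like the pump_new but purple or red is not meant.

How it is judged (in metres and radians):
At the end, for the whole second after the job is handed in: New pump in the mount, worn pump in its carton: within 12 mm, 0.15 rad, level to 0.08 rad, rolled under 0.25, height to 3 mm. New valve in the seat, worn valve in its carton: within 12.5 mm, ports to 0.3 rad either way round, tilt 0.1 rad, height 5 mm. All at rest (horizontal distance between pump_new and pump_mount below 0.012 m and angle between the x axis of pump_new and the x axis of pump_mount, either way round below 0.15 rad and angle between each of pump_new, pump_worn's own z axis and vertical below 0.25 rad and angle between pump_new's own x axis and vertical between 1.491 and 1.651 rad and z of pump_new in the frame of pump_mount between 0.008 and 0.014 m and linear speed of each of pump_new, pump_worn, valve_new, valve_worn below 0.02 m/s and horizontal distance between pump_worn and pump_box below 0.012 m and angle between the x axis of pump_worn and the x axis of pump_box, either way round below 0.15 rad and angle between pump_worn's own x axis and vertical between 1.491 and 1.651 rad and z of pump_worn in the frame of pump_box between 0.008 and 0.014 m and horizontal distance between valve_new and valve_seat below 0.0125 m and angle between the x axis of valve_new and the x axis of valve_seat, either way round below 0.3 rad and angle between each of valve_new, valve_worn's own z axis and vertical below 0.1 rad and z of valve_new in the frame of valve_seat below 0.009 m and horizontal distance between valve_worn and valve_box below 0.0125 m and angle between the x axis of valve_worn and the x axis of valve_box, either way round below 0.3 rad and z of valve_worn in the frame of valve_box below 0.009 m); the robot touches nothing.
It fails at once if the thermoblock is shifted by more than 15 mm (distance of thermoblock from where it was at the start of the episode above 0.015 m).
It fails at once if a pump or valve is dropped (falls faster than 0.8 m/s, as from over 30 mm, out of the fingers) ((linear speed of pump_worn above 0.8 m/s and contact force between the fingers and pump_worn below 0.1 N) or (linear speed of pump_new above 0.8 m/s and contact force between the fingers and pump_new below 0.1 N) or (linear speed of valve_worn above 0.8 m/s and contact force between the fingers and valve_worn below 0.1 N) or (linear speed of valve_new above 0.8 m/s and contact force between the fingers and valve_new below 0.1 N)).
It also fails if it takes over 122 s, if anything falls off the work surface, if the arm or the gripper's body presses on something with over 40 N, if the wrist force passes 120 N, or if a joint passes its speed limit or range.

### The arm

A 7-joint arm with a two-finger parallel gripper is mounted at the origin on the work surface. World frame = base frame: x ahead of the robot, y to its left, z up, the work surface at z = 0. Lengths are in mm, angles in rad, forces in N, time in s.
With the tool pointing down it reaches from about 425 to 875 mm from the base axis. Payload 9.9 kg.
Tool frame: the origin (TCP) lies at the very end of the fingers, on their centre line; the grasp point (between the pads) lies arm.grip_depth behind it (arm.grip_depth is the distance from the TCP to the grasp point, in mm); z points along the fingers, y is the line along which they close (so a half turn about z gives the same grasp; the last joint's range is limited). The gripper opens to 85 mm and grips with 20 to 120 N. Pads are 22 mm wide; open, the fingers measure 114 mm over their backs; the gripper's body (76 mm by 85 mm) begins 54 mm behind the grasp point. The pads swing forward as they close: fully open they stand 13 mm farther back than shut.
Start: joints at [-1.324, 0.576, 0.025, 1.437, -0.015, 1.129, -0.057], TCP at [219.233, 638.409, 231.289] pointing down, gripper open.
Joint ranges: [-2.76, 2.76], [-0.34, 2.15], [-1.52, 1.57], [0.19, 2.46], [-1.09, 4.23], [0.17, 1.99], [-2.82, 2.82]. Speed limits (rad/s): [2.22, 2.22, 3.01, 3.01, 3.14, 3.14, 3.14].

### API

Orientations are given as a unit quaternion [w, x, y, z].
In Python, from plant import status, imaging, workorder, nets, arm gives the robot as it stands.
- The arm moves only by the tool play_rows, never from a script. Its argument "moves" is a list that holds one entry, the list of rows, each a list of 7 numbers: the turn, a rotation vector about the tool's x, y, z in rad, then the shift along the tool's x, y, z in mm, then the opening, from -1 (shut) to 1 (fully open). In form: [[[rx, ry, rz, dx, dy, dz, grip], ...]]. A call has 1 to 5 rows; each row shifts and turns the commanded pose from where the row before left it, along the tool's axes as they then stand; what a row does not reach is not made up. A row lasts 1/8 s, in which the tool goes at most 62.5 mm and 10.7 degrees, less where a joint would pass 70% of its speed; a pose out of reach is approached as far as the arm can. A call is refused whole if a number of a shift passes 62.5 or a number of a turn 0.188, either way. A call with a gripper value outside its range is refused whole. The fingers move at their own pace and stop on an object; "newtons" is the grip in N (left out, the last holds). Time passes only in rows, so rows that do not move let the fingers close. It gives the time, the measured TCP pose, the force, the opening and the grip force at its end, in the units of the state.
- status.sense(): the state, without advancing time (a new reading comes with each control period).
- imaging.camera(name): name is "scene" or "top" or "wrist"; returns a dict with "img" (400x640x3 uint8, blue, green, red), "mtx" (3x3 intrinsics, pixels), "rvec" (rotation vector, rad) and "tvec" (3), from world to camera coordinates, as OpenCV has them. Camera axes: x right, y down, z forward; pixel columns grow to the right and rows downward; lengths in mm; the calibration is good to about 2 mm. The wrist camera is an equidistant fisheye: a pixel r from the principal point sees the ray r / f radians off the axis. A picture is of the moment at which its call begins. There is no depth.
- workorder.job_done(): hands the job in; it is judged then, once.
Trained networks look in the newest picture that a camera, given by its name, has taken for a name from the list of things; names that differ only in an ending like _2 or _b are one class to them, and where a whole thing is asked for, a point or a joint stands for the part that bears it (a point fixed in the world has none). Each returns a list of dicts, best first, with "conf" (0 to 1); they miss things now and then, are a little off and sometimes report something else, mostly with a low value. They report only what shows in the picture. A call takes as long as a camera call. They do not tell look-alikes from the thing itself.
- nets.cut_out(camera, thing): "region" (400x640 bool, what is visible of it) and "box" ([left, top, right, bottom] in pixels, round what is visible of it).
The state is a dict: "clock": time; "q": joint angles; "joint_vel": joint speeds; "tau": joint torques, N m; "tool_pos": TCP position; "tool_rot": TCP orientation; "contact_force": force on the tool from outside, world axes, zero at the start; "moment": the same for the moment, N m; "grip_width": finger opening in mm; "grip_force": force on a finger pad.
Only numpy, scipy, OpenCV 4.12 (cv2) and the standard library are available. Lean on these libraries where they do the work, as an engineer would, in place of code of your own. Each camera call takes 0.05 s, during which the arm holds its last target. There are 200 camera calls.

## Working session

There is one attempt and no reset: what is moved stays moved. The work goes in short steps, Python scripts to look and compute and a tool call to move; the robot and the scene stay as the last step left them, time stands still between calls to the robot, and variables do not carry over. Pictures are saved under pics/ and viewed, at most 14 in all, crops included, and the job is handed in when it is done.

Besides the shell and the picture viewer there is one more tool, called after "Request:" by a JSON object that holds its "method" and its "body", one argument or row to a line. play_rows: Moves the arm, as the interface text tells. Its arguments: {"type":"object","properties":{"moves":{"type":"array","items":{"type":"array","items":{"type":"array","items":{"type":"number"}}}},"newtons":{"type":"number"}},"required":["moves"]}

```bash
mkdir -p pics; ls; python3 - <<'E'
from plant import status, imaging, workorder, nets, arm
import cv2
print(status.sense(), arm.grip_depth)
for n in ["top","scene","wrist"]:
    c=imaging.camera(n); cv2.imwrite(f"pics/{n}0.png",c["img"]); print(n,c["mtx"].tolist(),c["rvec"],c["tvec"])
E
```

```text
pics
{'clock': 0.0, 'q': array([-1.32378634,  0.57652631,  0.02483975,  1.43793377, -0.01501143,
        1.12899541, -0.0565478 ]), 'joint_vel': array([-0.00025508, -0.00076982,  0.0002897 , -0.00127817, -0.00123615,
       -0.00060096, -0.00097624]), 'tau': array([-6.04332763e-04, -7.65751791e+01,  2.25024976e+00, -2.85963678e+01,
        1.54094025e-02,  1.27385728e-02, -7.06134841e-06]), 'tool_pos': array([219.08453229, 637.96433282, 230.43736444]), 'tool_rot': array([-1.00943118e-04,  1.64659303e-01,  9.86350146e-01, -8.33112277e-04]), 'contact_force': array([ 0.5177698 ,  0.53094934, -0.33811273]), 'moment': array([-0.0356716 , -0.01837165,  0.00863556]), 'grip_force': 0.0, 'grip_width': 85.10841840960774} 18.700000000000003
top [[371.7247657768344, 0.0, 311.70483841209443], [0.0, 371.7247657768344, 202.54857545735652], [0.0, 0.0, 1.0]] [ 2.15201429 -2.21530614  0.10658807] [  81.84425892  487.51401644 1045.62097592]
scene [[385.72503879288973, 0.0, 328.237913702582], [0.0, 385.72503879288973, 197.15881219553657], [0.0, 0.0, 1.0]] [ 1.36642152  2.21334729 -0.87792731] [ 148.61664764 -278.39668646 1524.49653475]
wrist [[309.70691628693146, 0.0, 313.26764046604035], [0.0, 309.70691628693146, 199.7894338642902], [0.0, 0.0, 1.0]] [-2.36256652 -1.68726124 -0.23541189] [-674.21836502  -35.57444109  378.44196986]
```

View pics/top0.png

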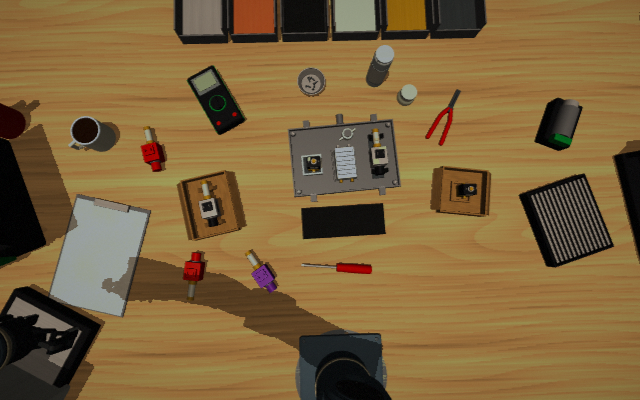

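View pics/scene0.png

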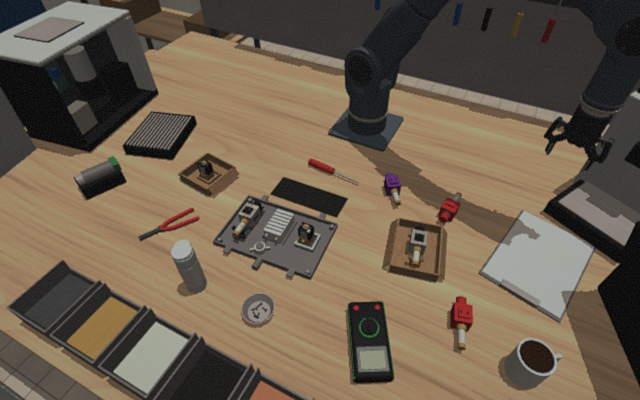

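```bash
cat > h.py <<'E'
import numpy as np, cv2
from scipy.optimize import minimize
from scipy.spatial.transform import Rotation as R
from plant import status, imaging, workorder, nets, arm
def box(x0,x1,y0,y1,z0,z1): return np.array([[x,y,z] for x in(x0,x1) for y in(y0,y1) for z in(z0,z1)],float)
def cyl(x0,x1,r,z):
    a=np.linspace(0,2*np.pi,16,endpoint=False)
    return np.array([[x,r*np.cos(t),z+r*np.sin(t)] for x in(x0,x1) for t in a])
PUMP=[box(-25,25,-22,22,0,46),box(-12,12,-12,12,46,58),cyl(-50,-25,13,23),cyl(25,80,9,23)]
VALVE=[box(-16,16,-16,16,0,24),box(-15,15,-19,19,24,60),cyl(-22,22,4,20),box(-6,6,-10,10,60,66)]
PBOX=[box(-74,100,-65,65,0,36)]
VBOX=[box(-66,66,-66,66,0,36)]
MAT=[box(-45,45,-120,120,0,3)]
CARR=[box(-100,100,-155,155,0,18)]
THERMO=[box(-45,45,-28,28,0,45)]
def proj(c,P):
    P=np.atleast_2d(P)
    if c.get("fish"):
        return cv2.fisheye.projectPoints(P.reshape(-1,1,3).astype(float),c["rvec"].reshape(3,1),c["tvec"].reshape(3,1),c["mtx"],np.zeros(4))[0].reshape(-1,2)
    return cv2.projectPoints(P.astype(float),c["rvec"],c["tvec"],c["mtx"],None)[0].reshape(-1,2)
def back(c,uv,z):
    uv=np.array(uv,float).reshape(-1,1,2)
    if c.get("fish"):
        n=(uv[:,0]-c["mtx"][:2,2])/c["mtx"][0,0]; r=np.linalg.norm(n,axis=1,keepdims=True)+1e-12
        d=np.hstack([n/r*np.sin(r),np.cos(r)])
    else:
        n=cv2.undistortPoints(uv,c["mtx"],None)[:,0]; d=np.hstack([n,np.ones((len(n),1))])
    M=cv2.Rodrigues(c["rvec"])[0]; o=-M.T@c["tvec"].ravel(); d=d@M
    return (o+d*((z-o[2])/d[:,2])[:,None])[:,:2]
def cam(n):
    c=imaging.camera(n); c["fish"]=n=="wrist"; c["name"]=n
    c["rvec"]=np.array(c["rvec"],float); c["tvec"]=np.array(c["tvec"],float); return c
def world(model,p,z):
    Rz=R.from_euler("z",p[2]).as_matrix()
    return [m@Rz.T+[p[0],p[1],z] for m in model]
def render(c,model,p,z,S=4):
    m=np.zeros((400*S//1,640*S),np.uint8)
    for w in world(model,p,z):
        cv2.fillConvexPoly(m,cv2.convexHull(np.round((proj(c,w)+.5)*S).astype(np.int32)),1)
    return cv2.resize(m.astype(np.float32),(640,400),interpolation=cv2.INTER_AREA)
def iou(a,b): return np.minimum(a,b).sum()/np.maximum(a,b).sum()
def fit(obs,model,p0,z):
    f=lambda p:-np.mean([iou(render(c,model,[p[0],p[1],p[2]/50],z),m) for c,m in obs])
    best=None
    p=np.array([p0[0],p0[1],p0[2]*50])
    s=np.vstack([p,p+[8,0,0],p+[0,8,0],p+[0,0,8]])
    r=minimize(f,p,method="Nelder-Mead",options=dict(initial_simplex=s,xatol=.1,fatol=1e-4,maxiter=120))
    return np.array([r.x[0],r.x[1],r.x[2]/50]),-r.fun
def mask(c,thing,near=None,r=60,z=20):
    """best cut-out of thing; near: world xy it has to lie by"""
    for d in nets.cut_out(c["name"],thing):
        m=d["region"].astype(np.float32)
        if m.sum()<20: continue
        v,u=np.nonzero(m); xy=back(c,[u.mean(),v.mean()],z)[0]
        if near is None or np.linalg.norm(xy-near)<r: return m,d["conf"],xy
    return None
E
python3 - <<'E'
from h import *
for n in ["top","scene"]:
    c=cam(n)
    for t in ["pump_worn","pump_new","valve_worn","valve_new","pump_box","valve_box","mat","thermoblock","pump_mount","valve_seat"]:
        for d in nets.cut_out(n,t)[:5]:
            v,u=np.nonzero(d["region"]); 
            if len(u)==0: continue
            print(n,t,round(d["conf"],2),len(u),np.round([u.mean(),v.mean()],1),back(c,[u.mean(),v.mean()],20)[0].round())
E
```

```text
top pump_worn 0.8 535 [377.6 153.9] [ 626. -128.]
top pump_new 0.82 606 [152.  150.9] [653. 524.]
top pump_new 0.74 614 [208.9 205.4] [490. 362.]
top pump_new 0.55 655 [193.3 273. ] [301. 406.]
top valve_worn 0.56 195 [313.1 163.2] [604.  60.]
top valve_worn 0.52 2952 [210.6 204.6] [492. 357.]
top valve_new 0.82 272 [465.4 190.2] [ 513. -377.]
top pump_box 0.75 3064 [210.1 204.2] [493. 358.]
top valve_box 0.87 2436 [460.1 190.9] [ 511. -362.]
top valve_box 0.22 586 [208.7 205.9] [489. 362.]
top mat 0.75 2534 [342.6 220.7] [435. -19.]
top thermoblock 0.95 676 [344.3 163. ] [602. -30.]
top pump_mount 0.74 123 [374.4 159.6] [ 610. -118.]
top valve_seat 0.52 161 [308.2 167.8] [591.  75.]
top valve_seat 0.18 681 [344.5 162.9] [602. -31.]
scene pump_worn 0.63 492 [247.6 217.2] [ 613. -135.]
scene pump_new 0.96 468 [449.9 208.1] [298. 406.]
scene pump_new 0.87 368 [392.7 187.5] [293. 216.]
scene pump_new 0.71 537 [417.3 244.7] [480. 358.]
scene pump_new 0.67 767 [461.4 320. ] [652. 525.]
scene valve_worn 0.7 255 [305.9 233.2] [587.  53.]
scene valve_worn 0.52 196 [307.6 244.1] [620.  77.]
scene valve_worn 0.23 504 [247.9 216.9] [ 611. -134.]
scene valve_new 0.63 243 [205.8 169.9] [ 501. -384.]
scene pump_box 0.93 2618 [416.4 250.6] [501. 362.]
scene pump_box 0.2 508 [248.3 216.6] [ 610. -134.]
scene valve_box 0.88 1306 [209.2 175.1] [ 516. -357.]
scene mat 0.76 1501 [309.8 196.8] [452.  -7.]
scene thermoblock 0.58 623 [279.1 225.9] [599. -31.]
scene pump_mount 0.56 154 [246.7 229. ] [ 652. -110.]
scene valve_seat 0.46 207 [308.8 243.5] [616.  79.]
```

```bash
python3 - <<'E'
from h import *
C=[cam("top"),cam("scene")]
def go(t,model,near,z,yaw,cs=C):
    obs=[];s=[]
    for c in cs:
        r=mask(c,t,near,45,z+25)
        if r: obs.append((c,r[0])); s.append(c["name"])
    out=[]
    for y in yaw:
        p,f=fit(obs,model,[*near,y],z); out.append((f,p))
    f,p=max(out,key=lambda a:a[0]); print(t,p.round(2),round(f,3),s); return p
P={}
P["pump_worn"]=go("pump_worn",PUMP,[615,-125],15,[0,.2])
P["pump_new"]=go("pump_new",PUMP,[480,358],11,[0,.2])
P["valve_worn"]=go("valve_worn",VALVE,[595,58],8,[0,1.57])
P["valve_new"]=go("valve_new",VALVE,[505,-372],4,[0,1.57])
P["pump_box"]=go("pump_box",PBOX,[488,358],0,[0,.2])
P["valve_box"]=go("valve_box",VBOX,[511,-360],0,[0,-.1])
P["mat"]=go("mat",MAT,[440,-15],0,[0,.1])
P["thermoblock"]=go("thermoblock",THERMO,[602,-31],4,[0,1.57])
im=C[0]["img"]
for k,M,z in [("pump_worn",PUMP,15),("pump_new",PUMP,11),("valve_worn",VALVE,8),("valve_new",VALVE,4),("pump_box",PBOX,0),("valve_box",VBOX,0)]:
    pass
a=cv2.resize(im[115:250,160:500],None,fx=2.35,fy=2.35,interpolation=cv2.INTER_CUBIC)
s=C[1]["img"][140:285,170:460]; b=cv2.resize(s,None,fx=799/290,fy=799/290*.68,interpolation=cv2.INTER_CUBIC)
b=b[:,:a.shape[1]]; 
w=min(a.shape[1],b.shape[1]); cv2.imwrite("pics/z1.png",np.vstack([a[:,:w],b[:,:w]])[:600])
E
```

```text
pump_worn [ 6.1419e+02 -1.2405e+02  7.0000e-02] 0.887 ['top', 'scene']
pump_new [4.8137e+02 3.5665e+02 2.1000e-01] 0.893 ['top', 'scene']
valve_worn [ 6.0137e+02  6.1310e+01 -3.0000e-02] 0.842 ['top', 'scene']
valve_new [ 5.1268e+02 -3.7079e+02 -1.0000e-02] 0.906 ['top', 'scene']
pump_box [4.7901e+02 3.5664e+02 2.1000e-01] 0.661 ['top', 'scene']
valve_box [ 5.1097e+02 -3.6389e+02 -1.2000e-01] 0.788 ['top', 'scene']
mat [ 4.3618e+02 -2.0470e+01  4.0000e-02] 0.965 ['top', 'scene']
thermoblock [ 6.0121e+02 -2.9320e+01  7.0000e-02] 0.919 ['top', 'scene']
```

View pics/z1.png

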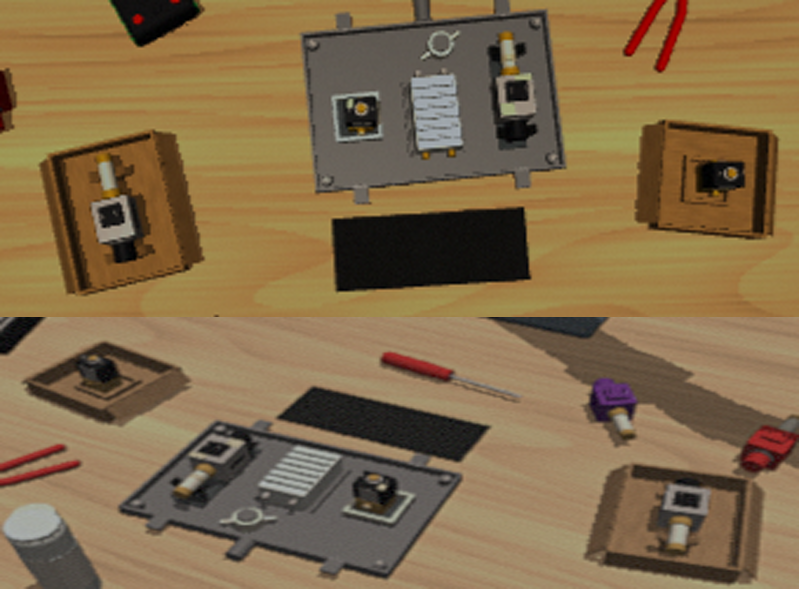

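```bash
cat >> h.py <<'E'
def target(x,y,z,yaw):
    """tool down, closing line along the part's y (part yaw), nearer half turn left to caller"""
    return np.array([x,y,z],float), R.from_euler("z",yaw)*R.from_matrix(np.diag([-1.,1,-1]))
def plan(ways,g,step=50,start=None):
    """ways: list of (x,y,z,yaw[,step]); prints rounded rows, error diffused"""
    s=status.sense()
    if start is None:
        p=np.array(s["tool_pos"]); q=np.array(s["tool_rot"]); Rc=R.from_quat(q[[1,2,3,0]])
    else: p,Rc=target(*start)
    for w in ways:
        tp,tR=target(*w[:4]); st=w[4] if len(w)>4 else step
        dv=(Rc.inv()*tR).as_rotvec(); n=max(1,int(np.ceil(max(np.linalg.norm(tp-p)/st,np.linalg.norm(dv)/.15))))
        p0=p.copy();R0=Rc;rows=[]
        for i in range(1,n+1):
            gp=p0+(tp-p0)*i/n; gR=R0*R.from_rotvec(dv*i/n)
            t=np.round((Rc.inv()*gR).as_rotvec(),3); sh=np.round(Rc.inv().apply(gp-p),1)
            p=p+Rc.apply(sh); Rc=Rc*R.from_rotvec(t)
            rows.append([float(v)+0. for v in [*t,*sh]]+[g])
        print(w,len(rows)); [print("  ",rows[k:k+5]) for k in range(0,len(rows),5)]
def where():
    s=status.sense(); q=np.array(s["tool_rot"]); Rc=R.from_quat(q[[1,2,3,0]]); m=Rc.as_matrix()
    print("t",round(s["clock"],2),"tcp",np.round(s["tool_pos"],1),"yaw",round(float(np.arctan2(-m[0,1],m[1,1])),3),"tilt",np.round(m[:2,2],3),"w",round(s["grip_width"],1),"gf",round(float(s["grip_force"]),1),"F",np.round(s["contact_force"],1))
E
python3 - <<'E'
from h import *
where(); plan([(481,357,200,.21)],1)
c=cam("wrist"); M=cv2.Rodrigues(c["rvec"])[0]; o=-M.T@c["tvec"]; s=status.sense(); q=s["tool_rot"]; Rc=R.from_quat(q[[1,2,3,0]])
print("cam in tool",Rc.inv().apply(o-s["tool_pos"]),"axis",Rc.inv().apply(M[2]),Rc.inv().apply(M[0]))
E
```

```text
t 2.15 tcp [219.2 638.4 231.3] yaw -0.331 tilt [0. 0.] w 85.6 gf 0.0 F [-0.4 -0.1 -0.2]
(481, 357, 200, 0.21) 8
   [[0.0, 0.0, -0.068, -42.4, -22.6, 3.9, 1], [0.0, 0.0, -0.067, -40.7, -25.5, 3.9, 1], [0.0, 0.0, -0.068, -38.9, -28.2, 3.9, 1], [0.0, 0.0, -0.067, -37.0, -30.7, 3.9, 1], [0.0, 0.0, -0.068, -34.8, -33.1, 4.0, 1]]
   [[0.0, 0.0, -0.068, -32.5, -35.4, 3.9, 1], [0.0, 0.0, -0.067, -29.9, -37.6, 3.9, 1], [0.0, 0.0, -0.068, -27.4, -39.4, 3.9, 1]]
cam in tool [  70.43982605    0.15817477 -141.63808201] axis [-2.76370547e-01 -5.31708174e-04  9.61051007e-01] [-2.44656373e-05  9.99999851e-01  5.46221281e-04]
```

Request:
{"method": "play_rows", "body": {
  "moves": [
    [[0, 0, -0.068, -42.4, -22.6, 3.9, 1], [0, 0, -0.067, -40.7, -25.5, 3.9, 1], [0, 0, -0.068, -38.9, -28.2, 3.9, 1], [0, 0, -0.067, -37, -30.7, 3.9, 1], [0, 0, -0.068, -34.8, -33.1, 4, 1]]
  ]
}}

```text
clock: 2.82
tool_pos: [383.9, 461.3, 211.7]
tool_rot: [0.0, -0.005, 1.0, 0.0]
contact_force: [0.8, 1.4, -0.1]
grip_width: 85.5
grip_force: 0.0
```

Request:
{"method": "play_rows", "body": {
  "moves": [
    [[0, 0, -0.068, -32.5, -35.4, 3.9, 1], [0, 0, -0.067, -29.9, -37.6, 3.9, 1], [0, 0, -0.068, -27.4, -39.4, 3.9, 1], [0, 0, 0, 0, 0, 0, 1]]
  ]
}}

```text
clock: 3.32
tool_pos: [484.3, 352.5, 199.7]
tool_rot: [0.0, -0.102, 0.995, -0.001]
contact_force: [-0.2, 0.5, 0.1]
grip_width: 85.2
grip_force: 0.0
```

```bash
python3 - <<'E'
from h import *
where()
c=cam("wrist"); cv2.imwrite("pics/w1.png",c["img"])
for t,M,z,n in [("pump_new",PUMP,11,[481,357]),("pump_box",PBOX,0,[481,357])]:
    r=mask(c,t,n,50,z+20)
    if r is None: print("none",t); continue
    p,f=fit([(c,r[0])],M,[*n,.21],z); print(t,p.round(2),f,r[1])
    im=c["img"]
    for w in world(M,p,z): cv2.polylines(im,[cv2.convexHull(proj(c,w).astype(np.int32))],True,(0,255,0))
cv2.imwrite("pics/w1f.png",im)
where()
E
```

```text
t 3.33 tcp [484.3 352.5 199.7] yaw 0.204 tilt [ 0.001 -0.002] w 85.2 gf 0.0 F [-0.2  0.5  0.1]
pump_new [4.8023e+02 3.5599e+02 2.1000e-01] 0.9658022522926331 0.84
pump_box [4.7687e+02 3.5886e+02 2.1000e-01] 0.671968400478363 0.63
t 3.48 tcp [480.4 357.8 200.1] yaw 0.21 tilt [-0.     0.001] w 85.5 gf 0.0 F [-1.4  0.  -0.4]
```

View pics/w1f.png

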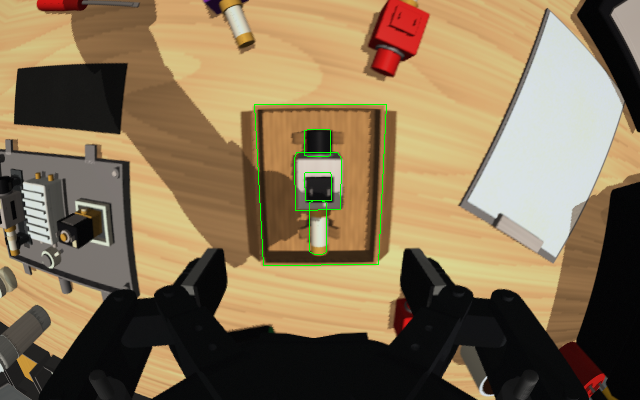

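```bash
python3 - <<'E'
from h import *
where(); print(status.sense()["q"].round(2))
plan([(480.2,356,20,.21,45)],1)
plan([(480.2,356,130,.21,40),(438,-20,130,-1.53,45),(438,-20,14.5,-1.53,30)],-1,start=(480.2,356,20,.21))
E
```

```text
t 3.48 tcp [480.4 357.8 200.1] yaw 0.21 tilt [-0.     0.001] w 85.5 gf 0.0 F [-1.4  0.  -0.4]
[-0.66  0.49 -0.1   1.69  0.05  0.97  1.01]
(480.2, 356, 20, 0.21, 45) 5
   [[0.0, 0.0, 0.0, 0.1, -0.4, 36.0, 1], [0.0, 0.0, 0.0, 0.1, -0.3, 36.0, 1], [0.0, 0.0, 0.0, 0.1, -0.4, 36.1, 1], [0.001, 0.0, 0.0, 0.1, -0.4, 36.0, 1], [0.0, 0.0, 0.0, 0.2, -0.3, 36.0, 1]]
(480.2, 356, 130, 0.21, 40) 3
   [[0.0, 0.0, 0.0, 0.0, 0.0, -36.7, -1], [0.0, 0.0, 0.0, 0.0, 0.0, -36.6, -1], [0.0, 0.0, 0.0, 0.0, 0.0, -36.7, -1]]
(438, -20, 130, -1.53, 45) 12
   [[0.0, 0.0, 0.145, 10.0, -29.9, 0.0, -1], [0.0, 0.0, 0.145, 5.5, -31.0, 0.0, -1], [0.0, 0.0, 0.145, 1.0, -31.6, 0.0, -1], [0.0, 0.0, 0.145, -3.5, -31.3, 0.0, -1], [0.0, 0.0, 0.145, -8.1, -30.5, 0.0, -1]]
   [[0.0, 0.0, 0.145, -12.4, -29.0, 0.0, -1], [0.0, 0.0, 0.145, -16.4, -26.9, 0.0, -1], [0.0, 0.0, 0.145, -20.1, -24.2, 0.0, -1], [0.0, 0.0, 0.145, -23.5, -21.1, 0.0, -1], [0.0, 0.0, 0.145, -26.2, -17.5, 0.0, -1]]
   [[0.0, 0.0, 0.145, -28.5, -13.5, 0.0, -1], [0.0, 0.0, 0.145, -30.2, -9.2, 0.0, -1]]
(438, -20, 14.5, -1.53, 30) 4
   [[0.0, 0.0, 0.0, 0.0, 0.0, 28.9, -1], [0.0, 0.0, 0.0, 0.0, 0.0, 28.8, -1], [0.0, 0.0, 0.0, 0.0, 0.0, 28.9, -1], [0.0, 0.0, 0.0, 0.0, 0.0, 28.9, -1]]
```

Request:
{"method": "play_rows", "body": {
  "moves": [
    [[0, 0, 0, 0.1, -0.4, 36, 1], [0, 0, 0, 0.1, -0.3, 36, 1], [0, 0, 0, 0.1, -0.4, 36, 1], [0, 0, 0, 0.1, -0.4, 36, 1], [0, 0, 0, 0.2, -0.3, 36, 1]]
  ]
}}

```text
clock: 4.1
tool_pos: [479.6, 357.0, 19.1]
tool_rot: [0.0, -0.106, 0.994, 0.001]
contact_force: [0.7, 0.1, -0.1]
grip_width: 85.2
grip_force: 0.0
```

Request:
{"method": "play_rows", "body": {
  "moves": [
    [[0, 0, 0, 0, 0, 0, 1], [0, 0, 0, 0, 0, 0, -1], [0, 0, 0, 0, 0, 0, -1], [0, 0, 0, 0, 0, 0, -1], [0, 0, 0, 0, 0, 0, -1]]
  ],
  "newtons": 60
}}

```text
clock: 4.72
tool_pos: [481.5, 356.4, 21.8]
tool_rot: [0.001, -0.105, 0.994, 0.001]
contact_force: [-1.4, 2.1, 5.7]
grip_width: 43.7
grip_force: 60.9
```

Request:
{"method": "play_rows", "body": {
  "moves": [
    [[0, 0, 0, 0, 0, 0, -1], [0, 0, 0, 0, 0, 0, -1]]
  ]
}}

```text
clock: 4.97
tool_pos: [481.5, 356.4, 21.8]
tool_rot: [0.001, -0.105, 0.994, 0.001]
contact_force: [-0.7, 1.8, 6.3]
grip_width: 43.5
grip_force: 60.9
```

Request:
{"method": "play_rows", "body": {
  "moves": [
    [[0, 0, 0, 0, 0, -20, -1], [0, 0, 0, 0, 0, -30, -1], [0, 0, 0, 0, 0, -30, -1], [0, 0, 0, 0, 0, -30, -1], [0, 0, 0.145, 10, -29.9, 0, -1]]
  ]
}}

```text
clock: 5.6
tool_pos: [478.1, 326.9, 133.1]
tool_rot: [0.002, -0.033, 0.999, 0.003]
contact_force: [0.8, -0.9, -4.4]
grip_width: 43.3
grip_force: 62.1
```

Request:
{"method": "play_rows", "body": {
  "moves": [
    [[0, 0, 0.145, 5.5, -31, 0, -1], [0, 0, 0.145, 1, -31.6, 0, -1], [0, 0, 0.145, -3.5, -31.3, 0, -1], [0, 0, 0.145, -8.1, -30.5, 0, -1], [0, 0, 0.145, -12.4, -29, 0, -1]]
  ]
}}

```text
clock: 6.22
tool_pos: [459.5, 166.1, 130.7]
tool_rot: [0.0, 0.326, 0.945, 0.0]
contact_force: [1.1, 0.0, -3.6]
grip_width: 43.6
grip_force: 61.9
```

Request:
{"method": "play_rows", "body": {
  "moves": [
    [[0, 0, 0.145, -16.4, -26.9, 0, -1], [0, 0, 0.145, -20.1, -24.2, 0, -1], [0, 0, 0.145, -23.5, -21.1, 0, -1], [0, 0, 0.145, -26.2, -17.5, 0, -1], [0, 0, 0.145, -28.5, -13.5, 0, -1]]
  ]
}}

```text
clock: 6.85
tool_pos: [442.0, 9.7, 130.7]
tool_rot: [0.0, 0.64, 0.768, 0.001]
contact_force: [0.3, 0.7, -2.3]
grip_width: 43.4
grip_force: 61.8
```

Request:
{"method": "play_rows", "body": {
  "moves": [
    [[0, 0, 0.145, -30.2, -9.2, 0, -1], [0, 0, 0, 0, 0, 0, -1], [0, 0, 0, 0, 0, 0, -1], [0, 0, 0, 0, 0, 0, -1]]
  ]
}}

```text
clock: 7.35
tool_pos: [438.8, -20.0, 130.1]
tool_rot: [-0.0, 0.692, 0.722, 0.0]
contact_force: [-0.7, -0.3, -2.7]
grip_width: 43.4
grip_force: 61.8
```

```bash
python3 - <<'E'
from h import *
where(); print(status.sense()["q"].round(2))
c=cam("wrist"); cv2.imwrite("pics/w2.png",c["img"])
E
```

```text
t 7.35 tcp [438.8 -20.  130.1] yaw -1.527 tilt [0.    0.001] w 43.4 gf 61.8 F [-0.7 -0.3 -2.7]
[-0.35  0.4   0.4   2.17 -0.27  0.61  0.29]
```

View pics/w2.png

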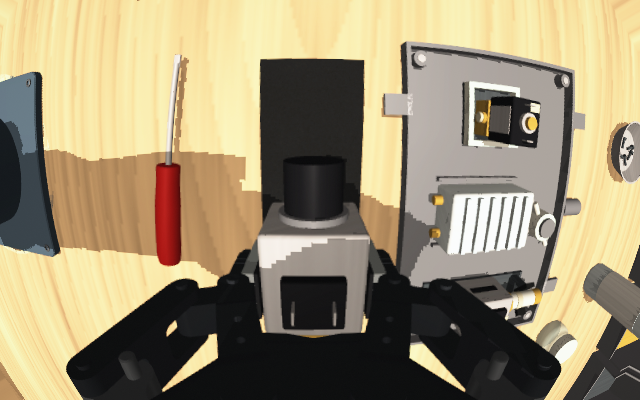

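Request:
{"method": "play_rows", "body": {
  "moves": [
    [[0, 0, 0, 0.5, 0, 30, -1], [0, 0, 0, 0, 0, 30, -1], [0, 0, 0, 0, 0, 30, -1], [0, 0, 0, 0, 0, 18, -1], [0, 0, 0, 0, 0, 6, -1]]
  ]
}}

```text
clock: 8.02
tool_pos: [438.3, -20.0, 15.1]
tool_rot: [-0.001, 0.692, 0.722, -0.0]
contact_force: [-0.1, 0.6, -3.9]
grip_width: 43.1
grip_force: 61.9
```

Request:
{"method": "play_rows", "body": {
  "moves": [
    [[0, 0, 0, 0, 0, 0, -1], [0, 0, 0, 0, 0, 1, -1], [0, 0, 0, 0, 0, 1, -1], [0, 0, 0, 0, 0, 0, -1]]
  ]
}}

```text
clock: 8.52
tool_pos: [438.8, -20.3, 14.3]
tool_rot: [0.0, 0.692, 0.722, 0.0]
contact_force: [0.0, 0.8, -3.5]
grip_width: 43.3
grip_force: 61.9
```

Request:
{"method": "play_rows", "body": {
  "moves": [
    [[0, 0, 0, 0, 0, 1, -1], [0, 0, 0, 0, 0, 1, -1], [0, 0, 0, 0, 0, 0, -1]]
  ]
}}

```text
clock: 8.9
tool_pos: [438.8, -20.3, 13.8]
tool_rot: [0.0, 0.693, 0.721, 0.001]
contact_force: [-5.7, 0.7, 35.8]
grip_width: 43.3
grip_force: 66.7
```

Request:
{"method": "play_rows", "body": {
  "moves": [
    [[0, 0, 0, 0, 0, -1.5, -1], [0, 0, 0, 0, 0, 0, 0.5], [0, 0, 0, 0, 0, 0, 0.5], [0, 0, 0, 0, 0, -10, 0.5], [0, 0, 0, 0, 0, -25, 0.5]]
  ]
}}

```text
clock: 9.52
tool_pos: [438.0, -20.6, 48.6]
tool_rot: [-0.001, 0.693, 0.721, -0.001]
contact_force: [-0.5, 0.4, 0.1]
grip_width: 64.1
grip_force: 0.0
```

Request:
{"method": "play_rows", "body": {
  "moves": [
    [[0, 0, 0, 0, 0, -40, 0.5], [0, 0, 0, 0, 0, -40, 0.5], [0, 0, 0, 0, 0, -40, 1], [0, 0, 0, 0, 0, -30, 1], [0, 0, 0, 0, 0, 0, 1]]
  ]
}}

```text
clock: 10.15
tool_pos: [439.6, -20.4, 200.7]
tool_rot: [0.001, 0.692, 0.722, 0.002]
contact_force: [0.3, 0.2, -1.0]
grip_width: 85.8
grip_force: 0.0
```

```bash
python3 - <<'E'
from h import *
where()
plan([(614,-124,200,.07)],1)
E
```

```text
t 10.15 tcp [439.6 -20.4 200.7] yaw -1.53 tilt [0.004 0.001] w 85.8 gf 0.0 F [ 0.3  0.2 -1. ]
(614, -124, 200, 0.07) 11
   [[0.0, 0.0, -0.145, -10.1, 15.5, 0.1, 1], [0.001, 0.001, -0.146, -12.1, 13.8, 0.2, 1], [0.0, 0.0, -0.145, -14.1, 11.9, 0.1, 1], [0.0, 0.0, -0.146, -15.7, 9.8, 0.1, 1], [0.001, 0.0, -0.145, -16.8, 7.4, 0.1, 1]]
   [[0.0, 0.001, -0.146, -17.8, 4.8, 0.0, 1], [0.001, 0.0, -0.145, -18.3, 2.2, 0.1, 1], [0.0, 0.0, -0.145, -18.5, -0.4, 0.1, 1], [0.0, 0.0, -0.146, -18.1, -3.1, 0.1, 1], [0.001, 0.001, -0.145, -17.6, -5.7, 0.0, 1]]
   [[0.0, 0.0, -0.146, -16.5, -8.2, 0.1, 1]]
```

Request:
{"method": "play_rows", "body": {
  "moves": [
    [[0, 0, -0.145, -10.1, 15.5, 0, 1], [0, 0, -0.146, -12.1, 13.8, 0, 1], [0, 0, -0.145, -14.1, 11.9, 0, 1], [0, 0, -0.146, -15.7, 9.8, 0, 1], [0, 0, -0.145, -16.8, 7.4, 0, 1]]
  ]
}}

```text
clock: 10.78
tool_pos: [517.7, -67.7, 197.6]
tool_rot: [-0.001, 0.389, 0.921, -0.0]
contact_force: [0.9, -0.1, 0.8]
grip_width: 85.6
grip_force: 0.0
```

Request:
{"method": "play_rows", "body": {
  "moves": [
    [[0, 0, -0.146, -17.8, 4.8, 0, 1], [0, 0, -0.145, -18.3, 2.2, 0, 1], [0, 0, -0.145, -18.5, -0.4, 0, 1], [0, 0, -0.146, -18.1, -3.1, 0, 1], [0, 0, -0.145, -17.6, -5.7, 0, 1]]
  ]
}}

```text
clock: 11.4
tool_pos: [597.0, -114.8, 197.4]
tool_rot: [-0.001, 0.036, 0.999, 0.0]
contact_force: [0.4, -0.2, 0.3]
grip_width: 85.3
grip_force: 0.0
```

Request:
{"method": "play_rows", "body": {
  "moves": [
    [[0, 0, -0.146, -16.5, -8.2, 0, 1], [0, 0, 0, 0, 0, 0, 1], [0, 0, 0, 0, 0, 0, 1]]
  ]
}}

```text
clock: 11.78
tool_pos: [612.0, -123.6, 197.8]
tool_rot: [-0.001, -0.034, 0.999, 0.0]
contact_force: [-0.0, 0.3, -0.0]
grip_width: 85.2
grip_force: 0.0
```

```bash
python3 - <<'E'
s=open("h.py").read()
s=s.replace("Rc=R.from_quat(q[[1,2,3,0]])\n    else:","m=R.from_quat(q[[1,2,3,0]]).as_matrix(); Rc=target(0,0,0,np.arctan2(-m[0,1],m[1,1]))[1]\n    else:")
s+='''
def look(items,pic=None):
    c=cam("wrist"); im=c["img"].copy()
    for t,M,z,n,y in items:
        r=mask(c,t,n,50,z+20)
        if r is None: print("none",t); continue
        p,f=fit([(c,r[0])],M,[*n,y],z); print(t,p.round(3),"iou",round(f,3),"conf",round(r[1],2))
        for w in world(M,p,z): cv2.polylines(im,[cv2.convexHull(proj(c,w).astype(np.int32))],True,(0,255,0))
    if pic: cv2.imwrite("pics/"+pic,im)
    return c
'''
open("h.py","w").write(s)
E
python3 - <<'E'
from h import *
where()
look([("pump_worn",PUMP,15,[614,-124],.07),("valve_worn",VALVE,8,[601,61],.07),("thermoblock",THERMO,4,[601,-30],.07)],"w3.png")
where()
E
```

```text
t 11.78 tcp [ 612.  -123.6  197.8] yaw 0.067 tilt [-0.002  0.001] w 85.2 gf 0.0 F [-0.   0.3 -0. ]
pump_worn [ 6.14782e+02 -1.24764e+02  7.00000e-02] iou 0.965 conf 0.98
valve_worn [ 6.00353e+02  5.99390e+01 -4.30000e-02] iou 0.945 conf 0.82
thermoblock [ 5.9999e+02 -3.1891e+01  1.0300e-01] iou 0.906 conf 0.57
t 11.97 tcp [ 612.6 -123.4  198.6] yaw 0.07 tilt [-0.  0.] w 85.5 gf 0.0 F [ 0.3 -0.1 -0.1]
```

View pics/w3.png

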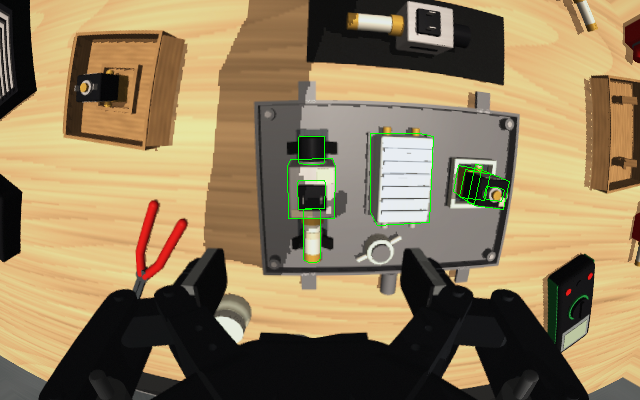

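```bash
python3 - <<'E'
from h import *
where()
plan([(614.8,-124.8,24,.07,45)],1)
a=cv2.imread("pics/w1.png")[95:275,235:405]; b=cv2.imread("pics/w3.png")[95:275,240:410]
cv2.imwrite("pics/z2.png",cv2.resize(np.hstack([a,b])[:, :],None,fx=2.3,fy=2.3,interpolation=cv2.INTER_CUBIC))
E
```

```text
t 11.97 tcp [ 612.6 -123.4  198.6] yaw 0.07 tilt [-0.  0.] w 85.5 gf 0.0 F [ 0.3 -0.1 -0.1]
(614.8, -124.8, 24, 0.07, 45) 4
   [[0.0, 0.0, 0.0, -0.5, -0.4, 43.6, 1], [0.0, 0.0, 0.0, -0.5, -0.4, 43.7, 1], [0.0, 0.0, 0.0, -0.6, -0.3, 43.6, 1], [0.0, 0.0, 0.0, -0.5, -0.4, 43.7, 1]]
```

View pics/z2.png

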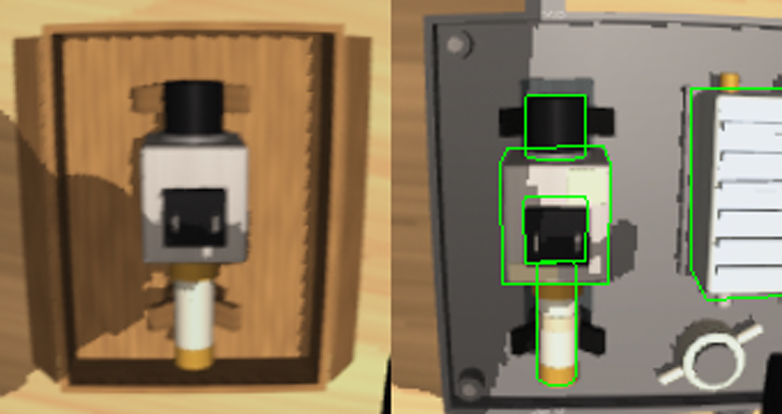

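```bash
python3 - <<'E'
from h import *
c=cam("wrist"); M=cv2.Rodrigues(c["rvec"])[0]; o=-M.T@c["tvec"]; s=status.sense(); q=s["tool_rot"]; Rc=R.from_quat(q[[1,2,3,0]])
ot=Rc.inv().apply(o-s["tool_pos"]); Mt=M@Rc.as_matrix()
def at(x,y,z,yaw):
    p,Rw=target(x,y,z,yaw); Mw=Mt@Rw.as_matrix().T; d=dict(fish=True,mtx=c["mtx"]); d["rvec"]=cv2.Rodrigues(Mw)[0].ravel(); d["tvec"]=-Mw@(p+Rw.apply(ot)); return d
def loc(d,uv,z,P):
    w=back(d,uv,z)[0]; r=R.from_euler("z",-P[2]).apply([w[0]-P[0],w[1]-P[1],0]); return r[:2].round(1)
P=[480.2,356,.21]; d=at(484.3,352.5,199.7,.204)
# inlet saddle wings, and inlet end top edge as a check (-50)
for n,uv,z in [("saddle",(235+190/2.3,95+98/2.3),40),("inlet end",(235+193/2.3,95+82/2.3),45)]: print(n,loc(d,uv,z,P))
for n,uv,z in [("wallL",(235+55/2.3,95+200/2.3),36),("wallR",(235+325/2.3,95+200/2.3),36),("wallTop",(235+190/2.3,95+30/2.3),36),("wallBot",(235+190/2.3,95+385/2.3),36)]: print(n,loc(d,uv,z,P))
P=[614.8,-124.8,.07]; d=at(612,-123.6,197.8,.067)
for n,uv,z in [("saddle",(240+165/2.3,95+122/2.3),44),("inlet end",(240+165/2.3,95+96/2.3),49)]: print(n,loc(d,uv,z,P))
E
```

```text
saddle [-43.4   0.4]
inlet end [-50.4   1.6]
wallL [  1.2 -59.5]
wallR [ 1.9 60.5]
wallTop [-72.2   0.6]
wallBot [92.5  0.2]
saddle [-39.8   0.3]
inlet end [-51.1   0.3]
```

Request:
{"method": "play_rows", "body": {
  "moves": [
    [[0, 0, 0, -0.5, -0.4, 43.6, 1], [0, 0, 0, -0.5, -0.4, 43.7, 1], [0, 0, 0, -0.6, -0.3, 43.6, 1], [0, 0, 0, -0.5, -0.4, 43.7, 1], [0, 0, 0, 0, 0, 0, 1]]
  ]
}}

```text
clock: 12.65
tool_pos: [612.9, -124.7, 21.2]
tool_rot: [-0.003, -0.035, 0.999, 0.001]
contact_force: [-0.0, -0.5, 1.3]
grip_width: 85.3
grip_force: 0.0
```

Request:
{"method": "play_rows", "body": {
  "moves": [
    [[0, 0, 0, 0, 0, 0, -1], [0, 0, 0, 0, 0, 0, -1], [0, 0, 0, 0, 0, 0, -1], [0, 0, 0, 0, 0, 0, -1], [0, 0, 0, 0, 0, 0, -1]]
  ]
}}

```text
clock: 13.28
tool_pos: [616.5, -124.7, 26.2]
tool_rot: [0.002, -0.035, 0.999, 0.0]
contact_force: [-1.8, 3.5, 8.1]
grip_width: 43.0
grip_force: 60.8
```

```bash
python3 - <<'E'
from h import *
where()
plan([(615,-125,145,.07,40),(480,356,145,.21,50)],-1,start=(615,-125,24,.07))
E
```

```text
t 13.28 tcp [ 616.5 -124.7   26.2] yaw 0.071 tilt [0.003 0.   ] w 43.0 gf 60.8 F [-1.8  3.5  8.1]
(615, -125, 145, 0.07, 40) 4
   [[0.0, 0.0, 0.0, 0.0, 0.0, -30.2, -1], [0.0, 0.0, 0.0, 0.0, 0.0, -30.3, -1], [0.0, 0.0, 0.0, 0.0, 0.0, -30.2, -1], [0.0, 0.0, 0.0, 0.0, 0.0, -30.3, -1]]
(480, 356, 145, 0.21, 50) 10
   [[0.0, 0.0, -0.014, 10.1, 48.9, 0.0, -1], [0.0, 0.0, -0.014, 9.4, 49.1, 0.0, -1], [0.0, 0.0, -0.014, 8.7, 49.2, 0.0, -1], [0.0, 0.0, -0.014, 8.1, 49.3, 0.0, -1], [0.0, 0.0, -0.014, 7.3, 49.4, 0.0, -1]]
   [[0.0, 0.0, -0.014, 6.7, 49.5, 0.0, -1], [0.0, 0.0, -0.014, 6.0, 49.6, 0.0, -1], [0.0, 0.0, -0.014, 5.2, 49.7, 0.0, -1], [0.0, 0.0, -0.014, 4.6, 49.7, 0.0, -1], [0.0, 0.0, -0.014, 3.9, 49.9, 0.0, -1]]
```

Request:
{"method": "play_rows", "body": {
  "moves": [
    [[0, 0, 0, 0, 0, -20, -1], [0, 0, 0, 0, 0, -30, -1], [0, 0, 0, 0, 0, -35, -1], [0, 0, 0, 0, 0, -36, -1], [0, 0, -0.014, 10.1, 48.9, 0, -1]]
  ]
}}

```text
clock: 13.9
tool_pos: [604.0, -81.8, 148.9]
tool_rot: [0.004, -0.039, 0.999, -0.002]
contact_force: [0.7, 2.0, -4.6]
grip_width: 43.2
grip_force: 62.5
```

Request:
{"method": "play_rows", "body": {
  "moves": [
    [[0, 0, -0.014, 9.4, 49.1, 0, -1], [0, 0, -0.014, 8.7, 49.2, 0, -1], [0, 0, -0.014, 8.1, 49.3, 0, -1], [0, 0, -0.014, 7.3, 49.4, 0, -1], [0, 0, -0.014, 6.7, 49.5, 0, -1]]
  ]
}}

```text
clock: 14.52
tool_pos: [533.6, 164.7, 145.8]
tool_rot: [0.001, -0.077, 0.997, 0.0]
contact_force: [1.0, 0.3, -3.3]
grip_width: 43.1
grip_force: 62.5
```

Request:
{"method": "play_rows", "body": {
  "moves": [
    [[0, 0, -0.014, 6, 49.6, 0, -1], [0, 0, -0.014, 5.2, 49.7, 0, -1], [0, 0, -0.014, 4.6, 49.7, 0, -1], [0, 0, -0.014, 5, 49.9, 0, -1], [0, 0, 0, 0, 0, 0, -1]]
  ]
}}

```text
clock: 15.15
tool_pos: [476.2, 360.9, 145.5]
tool_rot: [-0.0, -0.109, 0.994, 0.002]
contact_force: [-0.7, -0.6, -4.4]
grip_width: 43.3
grip_force: 62.7
```

Request:
{"method": "play_rows", "body": {
  "moves": [
    [[0, 0, 0, 0, 0, 0, -1], [0, 0, 0, 0, 0, 0, -1], [0, 0, 0, 0, 0, 0, -1]]
  ]
}}

```text
clock: 15.52
tool_pos: [479.6, 354.3, 145.1]
tool_rot: [0.0, -0.104, 0.995, -0.0]
contact_force: [0.4, -0.4, -3.5]
grip_width: 43.0
grip_force: 62.7
```

```bash
python3 - <<'E'
from h import *
where()
plan([(478.5,355.6,40,.21,30),(478.5,355.6,24,.21,10)],-1)
c=cam("wrist"); cv2.imwrite("pics/w4.png",c["img"])
E
```

```text
t 15.53 tcp [479.6 354.3 145.1] yaw 0.208 tilt [ 0. -0.] w 43.0 gf 62.7 F [ 0.4 -0.4 -3.5]
(478.5, 355.6, 40, 0.21, 30) 4
   [[0.0, 0.0, 0.0, 0.2, 0.4, 26.3, -1], [0.0, 0.0, -0.001, 0.2, 0.4, 26.3, -1], [0.0, 0.0, 0.0, 0.2, 0.3, 26.2, -1], [0.0, 0.0, -0.001, 0.2, 0.4, 26.3, -1]]
(478.5, 355.6, 24, 0.21, 10) 2
   [[0.0, 0.0, 0.0, 0.0, 0.0, 8.0, -1], [0.0, 0.0, 0.0, 0.0, 0.0, 8.0, -1]]
```

View pics/w4.png

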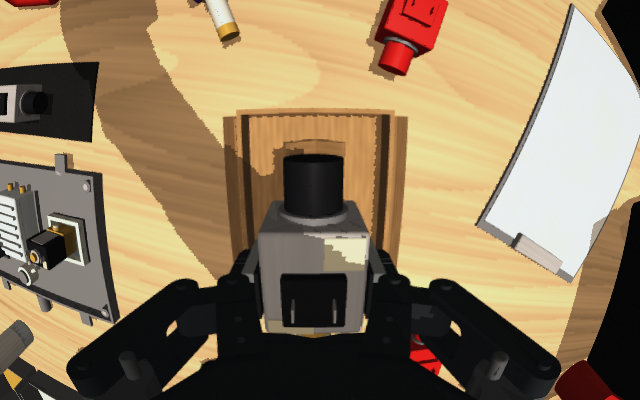

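Held level and aligned over the carton (saddle at about (315,145), inlet end at (314,185)). Lowering.

Request:
{"method": "play_rows", "body": {
  "moves": [
    [[0, 0, 0, 0.2, 0.4, 26.3, -1], [0, 0, 0, 0.2, 0.4, 26.3, -1], [0, 0, 0, 0.2, 0.3, 26.2, -1], [0, 0, 0, 0.2, 0.4, 26.3, -1], [0, 0, 0, 0, 0, 8, -1]]
  ]
}}

```text
clock: 16.2
tool_pos: [477.4, 355.8, 30.4]
tool_rot: [-0.001, -0.105, 0.995, -0.001]
contact_force: [-0.4, 0.1, -2.2]
grip_width: 43.3
grip_force: 62.5
```

Request:
{"method": "play_rows", "body": {
  "moves": [
    [[0, 0, 0, 0, 0, 6, -1], [0, 0, 0, 0, 0, 1.5, -1], [0, 0, 0, 0, 0, 0, -1], [0, 0, 0, 0, 0, 0, -1]]
  ]
}}

```text
clock: 16.7
tool_pos: [478.2, 357.0, 24.9]
tool_rot: [0.0, -0.105, 0.994, 0.0]
contact_force: [0.4, 0.6, -4.3]
grip_width: 43.2
grip_force: 62.5
```

Request:
{"method": "play_rows", "body": {
  "moves": [
    [[0, 0, 0, 0, -0.7, 1, -1], [0, 0, 0, 0, 0, 1, -1], [0, 0, 0, 0, 0, 0, -1]]
  ]
}}

```text
clock: 17.08
tool_pos: [478.3, 355.8, 22.5]
tool_rot: [0.0, -0.105, 0.995, -0.0]
contact_force: [-0.4, -0.5, -0.9]
grip_width: 43.6
grip_force: 63.3
```

Request:
{"method": "play_rows", "body": {
  "moves": [
    [[0, 0, 0, 0, 0, 0.7, -1], [0, 0, 0, 0, 0, 0, -1]]
  ]
}}

```text
clock: 17.32
tool_pos: [478.3, 355.8, 22.3]
tool_rot: [0.0, -0.105, 0.995, -0.0]
contact_force: [-1.3, -2.1, 6.5]
grip_width: 43.4
grip_force: 64.1
```

Seated. Release, lift, and check.

Request:
{"method": "play_rows", "body": {
  "moves": [
    [[0, 0, 0, 0, 0, 0, 1], [0, 0, 0, 0, 0, 0, 1], [0, 0, 0, 0, 0, 0, 1], [0, 0, 0, 0, 0, -20, 1], [0, 0, 0, 0, 0, -40, 1]]
  ]
}}

```text
clock: 17.95
tool_pos: [477.1, 355.5, 80.8]
tool_rot: [-0.001, -0.105, 0.994, -0.001]
contact_force: [1.1, 0.1, -0.1]
grip_width: 85.6
grip_force: 0.0
```

Request:
{"method": "play_rows", "body": {
  "moves": [
    [[0, 0, 0, 0, 0, -40, 1], [0, 0, 0, 0, 0, -40, 1], [0, 0, 0, 0, 0, -38, 1], [0, 0, 0, 0, 0, 0, 1], [0, 0, 0, 0, 0, 0, 1]]
  ]
}}

```text
clock: 18.58
tool_pos: [477.7, 355.9, 199.1]
tool_rot: [-0.0, -0.105, 0.994, -0.0]
contact_force: [0.4, 0.1, 0.1]
grip_width: 85.6
grip_force: 0.0
```

```bash
python3 - <<'E'
from h import *
where()
c=look([("pump_worn",PUMP,11,[478,356],.21)],"w5.png")
plan([(436,-20,190,-1.53)],1)
E
```

```text
t 18.57 tcp [477.7 355.9 199.1] yaw 0.21 tilt [-0.001 -0.   ] w 85.6 gf 0.0 F [0.4 0.1 0.1]
pump_worn [4.76583e+02 3.55144e+02 2.11000e-01] iou 0.953 conf 0.77
(436, -20, 190, -1.53) 12
   [[0.0, 0.0, 0.145, 9.9, -29.9, 0.7, 1], [0.0, 0.0, 0.145, 5.5, -31.0, 0.7, 1], [0.0, 0.0, 0.145, 1.0, -31.5, 0.7, 1], [0.0, 0.0, 0.145, -3.6, -31.3, 0.7, 1], [0.0, 0.0, 0.145, -8.1, -30.4, 0.7, 1]]
   [[0.0, 0.0, 0.145, -12.4, -29.0, 0.7, 1], [0.0, 0.0, 0.145, -16.5, -26.8, 0.7, 1], [0.0, 0.0, 0.145, -20.1, -24.2, 0.7, 1], [0.0, 0.0, 0.145, -23.5, -21.1, 0.7, 1], [0.0, 0.0, 0.145, -26.2, -17.4, 0.7, 1]]
   [[0.0, 0.0, 0.145, -28.5, -13.4, 0.7, 1], [0.0, 0.0, 0.145, -30.1, -9.2, 0.7, 1]]
```

View pics/w5.png

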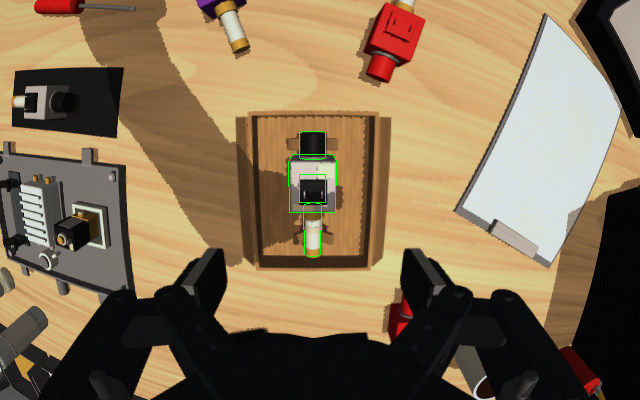

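Request:
{"method": "play_rows", "body": {
  "moves": [
    [[0, 0, 0.145, 9.9, -29.9, 0.7, 1], [0, 0, 0.145, 5.5, -31, 0.7, 1], [0, 0, 0.145, 1, -31.5, 0.7, 1], [0, 0, 0.145, -3.6, -31.3, 0.7, 1], [0, 0, 0.145, -8.1, -30.4, 0.7, 1]]
  ]
}}

```text
clock: 19.3
tool_pos: [460.1, 198.3, 195.1]
tool_rot: [-0.001, 0.257, 0.966, -0.001]
contact_force: [0.2, 0.2, -0.1]
grip_width: 85.8
grip_force: 0.0
```

Request:
{"method": "play_rows", "body": {
  "moves": [
    [[0, 0, 0.145, -12.4, -29, 0.7, 1], [0, 0, 0.145, -16.5, -26.8, 0.7, 1], [0, 0, 0.145, -20.1, -24.2, 0.7, 1], [0, 0, 0.145, -23.5, -21.1, 0.7, 1], [0, 0, 0.145, -26.2, -17.4, 0.7, 1]]
  ]
}}

```text
clock: 19.92
tool_pos: [442.8, 42.0, 191.8]
tool_rot: [-0.0, 0.583, 0.813, -0.001]
contact_force: [1.1, 0.2, -0.0]
grip_width: 85.5
grip_force: 0.0
```

Request:
{"method": "play_rows", "body": {
  "moves": [
    [[0, 0, 0.145, -28.5, -13.4, 0.7, 0.5], [0, 0, 0.145, -30.1, -9.2, 0.7, 0.5], [0, 0, 0, 0, 0, 0, 0.5], [0, 0, 0, 0, 0, 0, 0.5], [0, 0, 0, 0, 0, 0, 0.5]]
  ]
}}

```text
clock: 20.55
tool_pos: [436.5, -18.7, 190.9]
tool_rot: [-0.0, 0.692, 0.722, -0.0]
contact_force: [0.9, 0.9, 0.0]
grip_width: 64.0
grip_force: 0.0
```

```bash
python3 - <<'E'
from h import *
where()
c=look([("pump_new",PUMP,3,[438,-20],-1.53)])
plan([(438,-20,13,-1.53,45)],0.5)
plan([(438,-20,150,-1.53,40),(615.5,-124.8,150,.07)],-1,start=(438,-20,13,-1.53))
E
```

```text
t 20.55 tcp [436.5 -18.7 190.9] yaw -1.527 tilt [-0.001  0.   ] w 64.0 gf 0.0 F [0.9 0.9 0. ]
pump_new [438.561 -19.395  -1.531] iou 0.958 conf 0.75
(438, -20, 13, -1.53, 45) 4
   [[0.0, 0.0, 0.001, -0.3, 0.3, 44.5, 0.5], [0.0, 0.0, 0.0, -0.3, 0.4, 44.5, 0.5], [0.0, 0.0, 0.001, -0.3, 0.3, 44.5, 0.5], [0.0, 0.0, 0.0, -0.3, 0.4, 44.5, 0.5]]
(438, -20, 150, -1.53, 40) 4
   [[0.0, 0.0, 0.0, 0.0, 0.0, -34.2, -1], [0.0, 0.0, 0.0, 0.0, 0.0, -34.3, -1], [0.0, 0.0, 0.0, 0.0, 0.0, -34.2, -1], [0.0, 0.0, 0.0, 0.0, 0.0, -34.3, -1]]
(615.5, -124.8, 150, 0.07) 11
   [[0.0, 0.0, -0.145, -10.2, 15.7, 0.0, -1], [0.0, 0.0, -0.146, -12.3, 14.1, 0.0, -1], [0.0, 0.0, -0.145, -14.3, 12.2, 0.0, -1], [0.0, 0.0, -0.146, -15.9, 9.9, 0.0, -1], [0.0, 0.0, -0.145, -17.1, 7.6, 0.0, -1]]
   [[0.0, 0.0, -0.146, -18.1, 5.0, 0.0, -1], [0.0, 0.0, -0.145, -18.6, 2.3, 0.0, -1], [0.0, 0.0, -0.146, -18.7, -0.4, 0.0, -1], [0.0, 0.0, -0.145, -18.5, -3.1, 0.0, -1], [0.0, 0.0, -0.146, -17.8, -5.8, 0.0, -1]]
   [[0.0, 0.0, -0.145, -16.8, -8.3, 0.0, -1]]
```

Request:
{"method": "play_rows", "body": {
  "moves": [
    [[0, 0, 0, -0.3, 0.3, 44.5, 0.5], [0, 0, 0, -0.3, 0.4, 44.5, 0.5], [0, 0, 0, -0.3, 0.3, 44.5, 0.5], [0, 0, 0, -0.3, 0.4, 43.5, 0.5], [0, 0, 0, 0, 0, 0, 0.5]]
  ]
}}

```text
clock: 21.28
tool_pos: [436.3, -20.5, 12.3]
tool_rot: [-0.002, 0.692, 0.721, -0.002]
contact_force: [0.2, -0.3, 0.5]
grip_width: 63.9
grip_force: 0.0
```

Request:
{"method": "play_rows", "body": {
  "moves": [
    [[0, 0, 0, 0, 0, 0, -1], [0, 0, 0, 0, 0, 0, -1], [0, 0, 0, 0, 0, 0, -1], [0, 0, 0, 0, 0, 0, -1], [0, 0, 0, 0, 0, 0, -1]]
  ]
}}

```text
clock: 21.9
tool_pos: [438.8, -20.5, 15.6]
tool_rot: [0.001, 0.692, 0.722, 0.001]
contact_force: [-0.8, 1.3, 10.7]
grip_width: 43.4
grip_force: 62.8
```

Request:
{"method": "play_rows", "body": {
  "moves": [
    [[0, 0, 0, 0, 0, -20, -1], [0, 0, 0, 0, 0, -30, -1], [0, 0, 0, 0, 0, -40, -1], [0, 0, 0, 0, 0, -40, -1], [0, 0, 0, 0, 0, -6, -1]]
  ]
}}

```text
clock: 22.52
tool_pos: [439.1, -20.5, 152.7]
tool_rot: [0.001, 0.692, 0.722, 0.002]
contact_force: [1.2, 0.6, -3.8]
grip_width: 43.4
grip_force: 62.5
```

Request:
{"method": "play_rows", "body": {
  "moves": [
    [[0, 0, -0.145, -10.2, 15.7, 0, -1], [0, 0, -0.146, -12.3, 14.1, 0, -1], [0, 0, -0.145, -14.3, 12.2, 0, -1], [0, 0, -0.146, -15.9, 9.9, 0, -1], [0, 0, -0.145, -17.1, 7.6, 0, -1]]
  ]
}}

```text
clock: 23.15
tool_pos: [518.5, -68.2, 149.2]
tool_rot: [-0.001, 0.388, 0.922, 0.0]
contact_force: [-0.1, -0.1, -3.1]
grip_width: 43.4
grip_force: 62.3
```

Request:
{"method": "play_rows", "body": {
  "moves": [
    [[0, 0, -0.146, -18.1, 5, 0, -1], [0, 0, -0.145, -18.6, 2.3, 0, -1], [0, 0, -0.146, -18.7, -0.4, 0, -1], [0, 0, -0.145, -18.5, -3.1, 0, -1], [0, 0, -0.146, -17.8, -5.8, 0, -1]]
  ]
}}

```text
clock: 23.78
tool_pos: [599.1, -115.8, 148.9]
tool_rot: [-0.001, 0.035, 0.999, 0.001]
contact_force: [0.8, -0.2, -2.9]
grip_width: 43.5
grip_force: 62.3
```

Request:
{"method": "play_rows", "body": {
  "moves": [
    [[0, 0, -0.145, -16.8, -8.3, 0, -1], [0, 0, 0, 0, 0, 0, -1], [0, 0, 0, 0, 0, 0, -1], [0, 0, 0, 0, 0, 0, -1]]
  ]
}}

```text
clock: 24.28
tool_pos: [614.8, -124.8, 149.9]
tool_rot: [-0.0, -0.035, 0.999, 0.0]
contact_force: [0.1, 0.2, -3.1]
grip_width: 43.5
grip_force: 62.2
```

```bash
python3 - <<'E'
from h import *
where()
plan([(615.5,-124.6,44,.07,30),(615.5,-124.6,28,.07,10)],-1)
E
```

```text
t 24.27 tcp [ 614.8 -124.8  149.9] yaw 0.069 tilt [-0.001  0.   ] w 43.5 gf 62.2 F [ 0.1  0.2 -3.1]
(615.5, -124.6, 44, 0.07, 30) 4
   [[0.0, 0.0, 0.0, -0.2, 0.0, 26.5, -1], [0.0, 0.0, 0.0, -0.2, 0.1, 26.5, -1], [0.0, 0.0, 0.0, -0.2, 0.0, 26.4, -1], [0.0, 0.0, -0.001, -0.2, 0.0, 26.5, -1]]
(615.5, -124.6, 28, 0.07, 10) 2
   [[0.0, 0.0, 0.0, 0.0, 0.0, 8.0, -1], [0.0, 0.0, 0.0, 0.0, 0.0, 8.0, -1]]
```

Request:
{"method": "play_rows", "body": {
  "moves": [
    [[0, 0, 0, -0.2, 0, 26.5, -1], [0, 0, 0, -0.2, 0.1, 26.5, -1], [0, 0, 0, -0.2, 0, 26.4, -1], [0, 0, 0, -0.2, 0, 26.5, -1], [0, 0, 0, 0, 0, 9, -1]]
  ]
}}

```text
clock: 24.9
tool_pos: [615.1, -124.7, 34.0]
tool_rot: [-0.001, -0.035, 0.999, 0.0]
contact_force: [-0.1, 0.1, -3.8]
grip_width: 43.3
grip_force: 62.1
```

Request:
{"method": "play_rows", "body": {
  "moves": [
    [[0, 0, 0, 0, 0, 5, -1], [0, 0, 0, 0, 0, 0, -1], [0, 0, 0, 0, 0, 0, -1]]
  ]
}}

```text
clock: 25.28
tool_pos: [616.8, -125.5, 31.2]
tool_rot: [0.001, -0.035, 0.999, -0.0]
contact_force: [-0.1, -0.7, -2.4]
grip_width: 43.2
grip_force: 62.1
```

Request:
{"method": "play_rows", "body": {
  "moves": [
    [[0, 0, 0, 0, 0, 1, -1], [0, 0, 0, 0, 0, 0.7, -1], [0, 0, 0, 0, 0, 0, -1]]
  ]
}}

```text
clock: 25.65
tool_pos: [616.3, -125.4, 28.7]
tool_rot: [0.0, -0.035, 0.999, -0.0]
contact_force: [0.1, 0.3, -4.0]
grip_width: 43.3
grip_force: 62.1
```

Request:
{"method": "play_rows", "body": {
  "moves": [
    [[0, 0, 0, 0, 0, 1, -1], [0, 0, 0, 0, 0, 0.5, -1], [0, 0, 0, 0, 0, 0, -1]]
  ]
}}

```text
clock: 26.02
tool_pos: [616.5, -124.7, 27.7]
tool_rot: [0.0, -0.035, 0.999, 0.0]
contact_force: [-1.6, 2.4, 5.3]
grip_width: 43.3
grip_force: 63.5
```

Request:
{"method": "play_rows", "body": {
  "moves": [
    [[0, 0, 0, 0, 0, 0.5, -1], [0, 0, 0, 0, 0, 0, -1]]
  ]
}}

```text
clock: 26.28
tool_pos: [616.6, -124.8, 27.6]
tool_rot: [0.0, -0.035, 0.999, 0.0]
contact_force: [-3.6, 2.9, 9.9]
grip_width: 43.4
grip_force: 64.0
```

Request:
{"method": "play_rows", "body": {
  "moves": [
    [[0, 0, 0, 0, 0, 0, 1], [0, 0, 0, 0, 0, 0, 1], [0, 0, 0, 0, 0, 0, 1], [0, 0, 0, 0, 0, -20, 1], [0, 0, 0, 0, 0, -40, 1]]
  ]
}}

```text
clock: 26.9
tool_pos: [615.1, -125.2, 85.6]
tool_rot: [-0.002, -0.035, 0.999, 0.0]
contact_force: [0.1, 0.4, -0.1]
grip_width: 85.2
grip_force: 0.0
```

Request:
{"method": "play_rows", "body": {
  "moves": [
    [[0, 0, 0, 0, 0, -40, 1], [0, 0, 0, 0, 0, -40, 1], [0, 0, 0, 0, 0, -33, 1], [0, 0, 0, 0, 0, 0, 1], [0, 0, 0, 0, 0, 0, 1]]
  ]
}}

```text
clock: 27.52
tool_pos: [615.9, -125.3, 198.9]
tool_rot: [-0.0, -0.035, 0.999, 0.0]
contact_force: [-0.7, -0.7, -0.7]
grip_width: 85.7
grip_force: 0.0
```

```bash
python3 - <<'E'
from h import *
where()
c=look([("pump_new",PUMP,15,[615,-125],.07)])
plan([(601,62,200,.07)],1)
E
```

```text
t 27.52 tcp [ 615.9 -125.3  198.9] yaw 0.07 tilt [-0.001  0.   ] w 85.7 gf 0.0 F [-0.7 -0.7 -0.7]
pump_new [ 6.14967e+02 -1.24991e+02  7.00000e-02] iou 0.919 conf 0.69
(601, 62, 200, 0.07) 4
   [[0.0, 0.0, 0.0, 0.3, 47.0, -0.4, 1], [0.0, 0.0, 0.0, 0.4, 46.9, -0.5, 1], [0.0, 0.0, 0.0, 0.3, 47.0, -0.4, 1], [0.0, 0.0, 0.0, 0.4, 46.9, -0.4, 1]]
```

Pump placed at the same pose as the old one. Now the valves.

Request:
{"method": "play_rows", "body": {
  "moves": [
    [[0, 0, 0, 0.3, 47, -0.4, 1], [0, 0, 0, 0.4, 46.9, -0.5, 1], [0, 0, 0, 0.3, 47, -0.4, 1], [0, 0, 0, 0.4, 46.9, -0.4, 0.5], [0, 0, 0, 0, 0, 0, 0.5]]
  ]
}}

```text
clock: 28.25
tool_pos: [600.7, 67.2, 200.1]
tool_rot: [-0.001, -0.039, 0.999, 0.001]
contact_force: [0.2, -0.2, 0.1]
grip_width: 64.3
grip_force: 0.0
```

Request:
{"method": "play_rows", "body": {
  "moves": [
    [[0, 0, 0, 0, 0, 0, 0.5], [0, 0, 0, 0, 0, 0, 0.5]]
  ]
}}

```text
clock: 28.5
tool_pos: [601.7, 60.2, 200.9]
tool_rot: [-0.0, -0.034, 0.999, -0.0]
contact_force: [0.7, 0.1, -0.8]
grip_width: 64.1
grip_force: 0.0
```

```bash
python3 - <<'E'
from h import *
where()
SEAT=[box(-27,27,-27,27,0,14)]
c=look([("valve_worn",VALVE,8,[600,60],.07),("valve_seat",SEAT,4,[601,65],.07)],"w6.png")
for w in world(VALVE,[600,60,.07],8): pass
im=cv2.imread("pics/w6.png"); cv2.imwrite("pics/w6c.png",cv2.resize(im[90:270,180:450],None,fx=2.9,fy=2.9))
E
```

```text
t 28.5 tcp [601.7  60.2 200.9] yaw 0.068 tilt [-0.001 -0.001] w 64.1 gf 0.0 F [ 0.7  0.1 -0.8]
valve_worn [5.99658e+02 6.10590e+01 5.70000e-02] iou 0.927 conf 0.85
valve_seat [5.98539e+02 6.72130e+01 8.50000e-02] iou 0.35 conf 0.72
```

View pics/w6c.png

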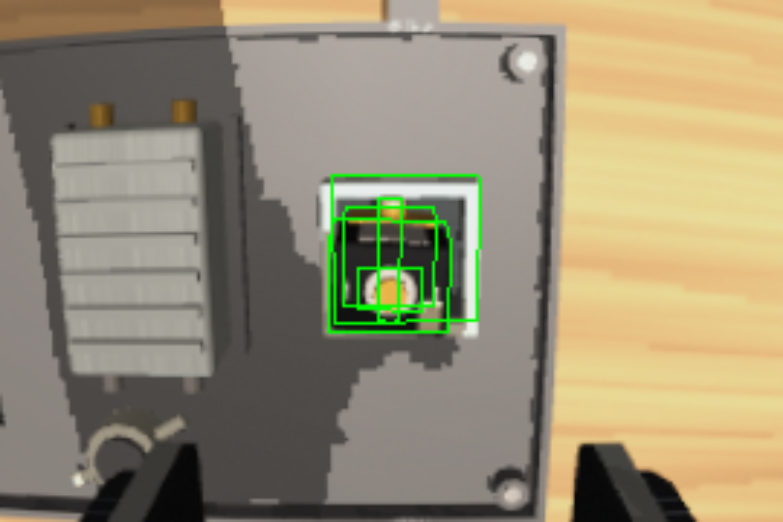

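```bash
python3 - <<'E'
from h import *
where()
c=cam("wrist"); print(back(c,[[180+401/2.9,90+258/2.9],[180+325/2.9,90+335/2.9],[180+478/2.9,90+335/2.9],[180+322/2.9,90+182/2.9],[180+478/2.9,90+182/2.9]],18).round(1))
plan([(599.7,61,36,.06,45)],0.5)
plan([(599.7,61,150,.06,40),(440,-20,150,.04)],-1,start=(599.7,61,36,.06))
E
```

```text
t 28.65 tcp [601.7  60.7 201.2] yaw 0.068 tilt [-0. -0.] w 64.1 gf 0.0 F [-0.4 -0.3 -0.3]
[[601.1  66.1]
 [632.8  39.6]
 [628.8  97.5]
 [574.7  35.4]
 [570.8  92.1]]
(599.7, 61, 36, 0.06, 45) 4
   [[0.0, 0.0, 0.002, 0.5, 0.0, 41.3, 0.5], [0.0, 0.0, 0.002, 0.5, 0.1, 41.3, 0.5], [0.0, 0.0, 0.003, 0.5, 0.0, 41.3, 0.5], [0.0, 0.0, 0.002, 0.5, 0.1, 41.4, 0.5]]
(599.7, 61, 150, 0.06, 40) 3
   [[0.0, 0.0, 0.0, 0.0, 0.0, -38.0, -1], [0.0, 0.0, 0.0, 0.0, 0.0, -38.0, -1], [0.0, 0.0, 0.0, 0.0, 0.0, -38.0, -1]]
(440, -20, 150, 0.04) 4
   [[0.0, 0.0, 0.005, 41.1, -17.8, 0.0, -1], [0.0, 0.0, 0.005, 40.9, -18.0, 0.0, -1], [0.0, 0.0, 0.005, 40.9, -18.3, 0.0, -1], [0.0, 0.0, 0.005, 40.8, -18.4, 0.0, -1]]
```

Request:
{"method": "play_rows", "body": {
  "moves": [
    [[0, 0, 0, 0.5, 0, 41.3, 0.5], [0, 0, 0, 0.5, 0.1, 41.3, 0.5], [0, 0, 0, 0.5, 0, 41.3, 0.5], [0, 0, 0, 0.5, 0.1, 41.4, 0.5], [0, 0, 0, 0, 0, 0, 0.5]]
  ]
}}

```text
clock: 29.32
tool_pos: [597.6, 61.4, 33.5]
tool_rot: [-0.003, -0.035, 0.999, -0.0]
contact_force: [0.3, -0.1, 0.2]
grip_width: 64.1
grip_force: 0.0
```

Request:
{"method": "play_rows", "body": {
  "moves": [
    [[0, 0, 0, 0, 0, 0, -1], [0, 0, 0, 0, 0, 0, -1], [0, 0, 0, 0, 0, 0, -1], [0, 0, 0, 0, 0, 0, -1], [0, 0, 0, 0, 0, 0, -1]]
  ],
  "newtons": 45
}}

```text
clock: 29.95
tool_pos: [601.0, 61.8, 38.0]
tool_rot: [0.002, -0.035, 0.999, 0.0]
contact_force: [-0.8, -1.3, 8.6]
grip_width: 37.6
grip_force: 45.6
```

Request:
{"method": "play_rows", "body": {
  "moves": [
    [[0, 0, 0, 0, 0, -15, -1], [0, 0, 0, 0, 0, -25, -1], [0, 0, 0, 0, 0, -37, -1], [0, 0, 0, 0, 0, -37, -1], [0, 0, 0.005, 41.1, -17.8, 0, -1]]
  ]
}}

```text
clock: 30.58
tool_pos: [563.6, 43.2, 153.9]
tool_rot: [0.004, -0.034, 0.999, 0.001]
contact_force: [-1.4, -1.3, -4.5]
grip_width: 37.7
grip_force: 45.1
```

Request:
{"method": "play_rows", "body": {
  "moves": [
    [[0, 0, 0.005, 40.9, -18, 0, -1], [0, 0, 0.005, 40.9, -18.3, 0, -1], [0, 0, 0.005, 40.8, -18.4, 0, -1], [0, 0, 0, 0, 0, 0, -1], [0, 0, 0, 0, 0, 0, -1]]
  ]
}}

```text
clock: 31.2
tool_pos: [441.7, -20.4, 151.0]
tool_rot: [0.001, -0.025, 1.0, 0.0]
contact_force: [0.5, -0.6, -2.8]
grip_width: 37.3
grip_force: 45.2
```

```bash
python3 - <<'E'
from h import *
where()
E
```

```text
t 31.2 tcp [441.7 -20.4 151. ] yaw 0.05 tilt [0.002 0.   ] w 37.3 gf 45.2 F [ 0.5 -0.6 -2.8]
```

Request:
{"method": "play_rows", "body": {
  "moves": [
    [[0, 0, 0, 1, 0, 30, -1], [0, 0, 0, 0, 0, 35, -1], [0, 0, 0, 0, 0, 30, -1], [0, 0, 0, 0, 0, 15, -1], [0, 0, 0, 0, 0, 6, -1]]
  ]
}}

```text
clock: 31.82
tool_pos: [440.6, -20.1, 33.2]
tool_rot: [-0.0, -0.026, 1.0, 0.0]
contact_force: [0.2, 1.1, -3.1]
grip_width: 37.5
grip_force: 45.1
```

Request:
{"method": "play_rows", "body": {
  "moves": [
    [[0, 0, 0, 0, 0, 0, -1], [0, 0, 0, 0, 0, 0.5, -1], [0, 0, 0, 0, 0, 0, -1]]
  ]
}}

```text
clock: 32.2
tool_pos: [440.3, -20.7, 34.0]
tool_rot: [0.001, -0.025, 1.0, 0.0]
contact_force: [-0.4, -0.7, -2.5]
grip_width: 37.5
grip_force: 45.2
```

Request:
{"method": "play_rows", "body": {
  "moves": [
    [[0, 0, 0, 0, 0, 0.7, -1], [0, 0, 0, 0, 0, 0, -1], [0, 0, 0, 0, 0, 0, -1]]
  ]
}}

```text
clock: 32.58
tool_pos: [440.0, -20.7, 33.0]
tool_rot: [0.0, -0.025, 1.0, 0.0]
contact_force: [-0.7, 0.5, -0.0]
grip_width: 37.7
grip_force: 45.5
```

Request:
{"method": "play_rows", "body": {
  "moves": [
    [[0, 0, 0, 0, 0, 0.5, -1], [0, 0, 0, 0, 0, 0, -1]]
  ]
}}

```text
clock: 32.83
tool_pos: [440.0, -20.8, 32.9]
tool_rot: [0.0, -0.025, 1.0, -0.0]
contact_force: [-1.2, -0.0, 10.4]
grip_width: 37.5
grip_force: 46.4
```

Down on the mat. Release and go to the square carton.

Request:
{"method": "play_rows", "body": {
  "moves": [
    [[0, 0, 0, 0, 0, -0.5, 0.6], [0, 0, 0, 0, 0, 0, 0.6], [0, 0, 0, 0, 0, 0, 0.6], [0, 0, 0, 0, 0, -20, 0.6], [0, 0, 0, 0, 0, -40, 0.6]]
  ]
}}

```text
clock: 33.45
tool_pos: [438.9, -20.7, 92.4]
tool_rot: [-0.002, -0.025, 1.0, -0.0]
contact_force: [0.3, -0.4, 0.0]
grip_width: 68.1
grip_force: 0.0
```

Request:
{"method": "play_rows", "body": {
  "moves": [
    [[0, 0, 0, 0, 0, -40, 0.6], [0, 0, 0, 0, 0, -40, 0.6], [0, 0, 0, 0, 0, -27, 0.6], [0, 0, 0, 0, 0, 0, 0.6]]
  ]
}}

```text
clock: 33.95
tool_pos: [440.8, -20.7, 201.5]
tool_rot: [0.002, -0.025, 1.0, 0.0]
contact_force: [-0.6, -0.7, -0.3]
grip_width: 68.0
grip_force: 0.0
```

```bash
python3 - <<'E'
from h import *
where()
plan([(512,-368,200,-.12)],0.5)
E
```

```text
t 33.95 tcp [440.8 -20.7 201.5] yaw 0.05 tilt [0.004 0.   ] w 68.0 gf 0.0 F [-0.6 -0.7 -0.3]
(512, -368, 200, -0.12) 8
   [[0.0, 0.0, 0.021, -6.7, -43.8, 0.2, 0.5], [0.0, 0.0, 0.022, -7.6, -43.7, 0.2, 0.5], [0.0, 0.0, 0.021, -8.6, -43.4, 0.2, 0.5], [0.0, 0.0, 0.021, -9.5, -43.3, 0.1, 0.5], [0.0, 0.0, 0.021, -10.4, -43.1, 0.2, 0.5]]
   [[0.0, 0.0, 0.022, -11.3, -42.8, 0.2, 0.5], [0.0, 0.0, 0.021, -12.3, -42.6, 0.2, 0.5], [0.0, 0.0, 0.021, -13.1, -42.3, 0.2, 0.5]]
```

Request:
{"method": "play_rows", "body": {
  "moves": [
    [[0, 0, 0.021, -6.7, -43.8, 0.2, 0.5], [0, 0, 0.022, -7.6, -43.7, 0.2, 0.5], [0, 0, 0.021, -8.6, -43.4, 0.2, 0.5], [0, 0, 0.021, -9.5, -43.3, 0.1, 0.5], [0, 0, 0.021, -10.4, -43.1, 0.2, 0.5]]
  ]
}}

```text
clock: 34.58
tool_pos: [484.0, -239.0, 197.6]
tool_rot: [-0.001, 0.028, 1.0, 0.0]
contact_force: [1.2, 0.6, 0.0]
grip_width: 64.1
grip_force: 0.0
```

Request:
{"method": "play_rows", "body": {
  "moves": [
    [[0, 0, 0.022, -11.3, -42.8, 0.2, 0.5], [0, 0, 0.021, -12.3, -42.6, 0.2, 0.5], [0, 0, 0.021, -13.1, -42.3, 0.2, 0.5], [0, 0, 0, 0, 0, 0, 0.5], [0, 0, 0, 0, 0, 0, 0.5]]
  ]
}}

```text
clock: 35.2
tool_pos: [510.6, -367.1, 196.9]
tool_rot: [-0.001, 0.06, 0.998, 0.001]
contact_force: [0.3, 0.6, 0.1]
grip_width: 63.8
grip_force: 0.0
```

```bash
python3 - <<'E'
from h import *
where()
c=look([("valve_new",VALVE,4,[512.7,-370.8],-.05),("valve_box",VBOX,0,[511,-364],-.12)],"w7.png")
im=cv2.imread("pics/w7.png"); cv2.imwrite("pics/w7c.png",cv2.resize(im[90:270,180:450],None,fx=2.9,fy=2.9))
np.savez("c7.npz",**{k:c[k] for k in("mtx","rvec","tvec")})
E
```

```text
t 35.2 tcp [ 510.6 -367.1  196.9] yaw -0.12 tilt [-0.002  0.002] w 63.8 gf 0.0 F [0.3 0.6 0.1]
valve_new [ 5.12067e+02 -3.70894e+02 -2.20000e-02] iou 0.952 conf 0.86
valve_box [ 5.10495e+02 -3.66846e+02 -1.33000e-01] iou 0.756 conf 0.68
```

View pics/w7c.png

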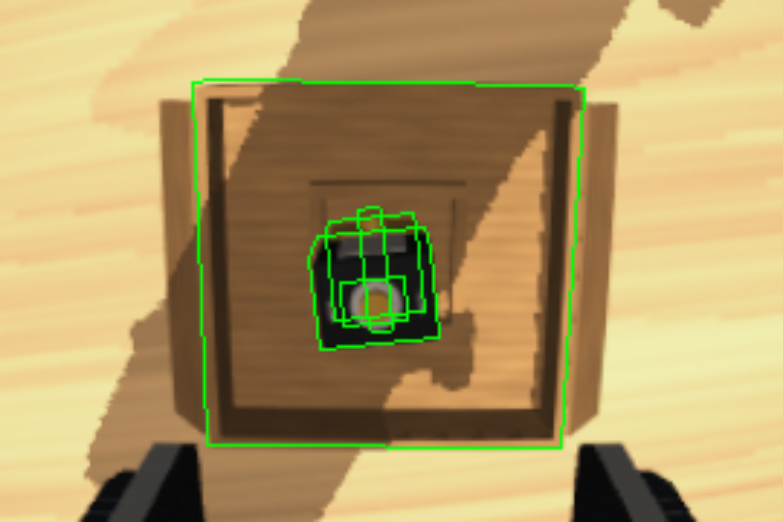

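```bash
python3 - <<'E'
from h import *
c=dict(np.load("c7.npz")); c["fish"]=True
w=back(c,[[180+310/2.9,90+182/2.9],[180+465/2.9,90+182/2.9],[180+387/2.9,90+182/2.9]],14)
w3=w[2]+R.from_euler("z",-.12).apply([26,0,0])[:2]; print(w.round(1),w3)
where()
plan([(512,-370.8,34,-.03,45)],0.5)
plan([(512,-370.8,150,-.03,40),(601.5,64.5,150,.07)],-1,start=(512,-370.8,34,-.03))
E
```

```text
[[ 478.4 -391. ]
 [ 485.1 -335. ]
 [ 481.9 -363.2]] [ 507.67452516 -366.27536877]
t 35.35 tcp [ 511.2 -366.6  198. ] yaw -0.118 tilt [-0.     0.001] w 64.3 gf 0.0 F [ 1.1 -0.9  0.3]
(512, -370.8, 34, -0.03, 45) 4
   [[0.0, 0.0, -0.022, -0.3, -1.0, 41.0, 0.5], [0.0, 0.0, -0.022, -0.3, -1.1, 41.0, 0.5], [0.0, 0.0, -0.022, -0.3, -1.0, 41.0, 0.5], [0.0, 0.0, -0.022, -0.3, -1.1, 41.0, 0.5]]
(512, -370.8, 150, -0.03, 40) 3
   [[0.0, 0.0, 0.0, 0.0, 0.0, -38.7, -1], [0.0, 0.0, 0.0, 0.0, 0.0, -38.6, -1], [0.0, 0.0, 0.0, 0.0, 0.0, -38.7, -1]]
(601.5, 64.5, 150, 0.07) 9
   [[0.0, 0.0, -0.011, -8.5, 48.6, 0.0, -1], [0.0, 0.0, -0.011, -9.0, 48.6, 0.0, -1], [0.0, 0.0, -0.011, -9.6, 48.4, 0.0, -1], [0.0, 0.0, -0.011, -10.1, 48.4, 0.0, -1], [0.0, 0.0, -0.012, -10.6, 48.2, 0.0, -1]]
   [[0.0, 0.0, -0.011, -11.2, 48.1, 0.0, -1], [0.0, 0.0, -0.011, -11.7, 48.0, 0.0, -1], [0.0, 0.0, -0.011, -12.3, 47.8, 0.0, -1], [0.0, 0.0, -0.011, -12.7, 47.7, 0.0, -1]]
```

Request:
{"method": "play_rows", "body": {
  "moves": [
    [[0, 0, -0.022, -0.3, -1, 41, 0.5], [0, 0, -0.022, -0.3, -1.1, 41, 0.5], [0, 0, -0.022, -0.3, -1, 41, 0.5], [0, 0, -0.022, -0.3, -1.1, 41, 0.5], [0, 0, 0, 0, 0, 0, 0.5]]
  ]
}}

```text
clock: 35.98
tool_pos: [510.4, -370.1, 31.9]
tool_rot: [-0.002, 0.015, 1.0, 0.002]
contact_force: [0.4, 1.2, -0.3]
grip_width: 63.8
grip_force: 0.0
```

Request:
{"method": "play_rows", "body": {
  "moves": [
    [[0, 0, 0, 0, 0, 0, -1], [0, 0, 0, 0, 0, 0, -1], [0, 0, 0, 0, 0, 0, -1], [0, 0, 0, 0, 0, 0, -1], [0, 0, 0, 0, 0, 0, -1]]
  ]
}}

```text
clock: 36.6
tool_pos: [513.0, -372.6, 36.4]
tool_rot: [0.001, 0.016, 1.0, -0.001]
contact_force: [0.2, 1.5, 8.5]
grip_width: 37.1
grip_force: 46.1
```

Request:
{"method": "play_rows", "body": {
  "moves": [
    [[0, 0, 0, 0, 0, -15, -1], [0, 0, 0, 0, 0, -25, -1], [0, 0, 0, 0, 0, -38, -1], [0, 0, 0, 0, 0, -38, -1], [0, 0, -0.011, -8.5, 48.6, 0, -1]]
  ]
}}

```text
clock: 37.22
tool_pos: [521.9, -329.2, 154.9]
tool_rot: [0.003, 0.014, 1.0, -0.003]
contact_force: [0.9, 1.6, -4.1]
grip_width: 36.9
grip_force: 46.0
```

Request:
{"method": "play_rows", "body": {
  "moves": [
    [[0, 0, -0.011, -9, 48.6, 0, -1], [0, 0, -0.011, -9.6, 48.4, 0, -1], [0, 0, -0.011, -10.1, 48.4, 0, -1], [0, 0, -0.012, -10.6, 48.2, 0, -1], [0, 0, -0.011, -11.2, 48.1, 0, -1]]
  ]
}}

```text
clock: 37.85
tool_pos: [572.3, -80.7, 151.6]
tool_rot: [0.001, -0.018, 1.0, -0.0]
contact_force: [0.5, -0.1, -2.4]
grip_width: 37.0
grip_force: 46.0
```

Request:
{"method": "play_rows", "body": {
  "moves": [
    [[0, 0, -0.011, -11.7, 48, 0, -1], [0, 0, -0.011, -12.3, 47.8, 0, -1], [0, 0, -0.011, -12.7, 47.7, 0, -1], [0, 0, 0, 0, 0, 0, -1], [0, 0, 0, 0, 0, 0, -1]]
  ]
}}

```text
clock: 38.48
tool_pos: [602.0, 62.4, 151.0]
tool_rot: [0.0, -0.034, 0.999, -0.0]
contact_force: [-0.1, 0.3, -2.1]
grip_width: 37.4
grip_force: 46.1
```

Request:
{"method": "play_rows", "body": {
  "moves": [
    [[0, 0, 0, 0, 0, 0, -1], [0, 0, 0, 0, 0, 0, -1]]
  ]
}}

```text
clock: 38.72
tool_pos: [602.0, 61.6, 150.6]
tool_rot: [0.0, -0.033, 0.999, -0.0]
contact_force: [0.7, 0.2, -3.1]
grip_width: 37.5
grip_force: 46.1
```

```bash
python3 - <<'E'
from h import *
where()
plan([(602,65,60,.07,30),(602,65,39,.07,15)],-1)
E
```

```text
t 38.73 tcp [602.   61.6 150.6] yaw 0.066 tilt [ 0. -0.] w 37.5 gf 46.1 F [ 0.7  0.2 -3.1]
(602, 65, 60, 0.07, 30) 4
   [[0.0, 0.0, -0.001, 0.0, 0.8, 22.6, -1], [0.0, 0.0, -0.001, -0.1, 0.9, 22.7, -1], [0.0, 0.0, -0.001, 0.0, 0.8, 22.6, -1], [0.0, 0.0, -0.001, -0.1, 0.9, 22.7, -1]]
(602, 65, 39, 0.07, 15) 2
   [[0.0, 0.0, 0.0, 0.0, 0.0, 10.5, -1], [0.0, 0.0, 0.0, 0.0, 0.0, 10.5, -1]]
```

Request:
{"method": "play_rows", "body": {
  "moves": [
    [[0, 0, 0, 0, 0.8, 22.6, -1], [0, 0, -0.002, 0, 0.9, 22.7, -1], [0, 0, 0, 0, 0.8, 22.6, -1], [0, 0, -0.002, -0.1, 0.9, 22.7, -1], [0, 0, 0, 0, 0, 10.5, -1]]
  ]
}}

```text
clock: 39.35
tool_pos: [601.4, 65.7, 48.1]
tool_rot: [-0.001, -0.036, 0.999, -0.0]
contact_force: [0.2, 0.0, -2.3]
grip_width: 37.4
grip_force: 46.1
```

Request:
{"method": "play_rows", "body": {
  "moves": [
    [[0, 0, 0, 0, 0, 6.5, -1], [0, 0, 0, 0, 0, 0, -1], [0, 0, 0, 0, 0, 0, -1], [0, 0, 0, 0, 0, 0.7, -1], [0, 0, 0, 0, 0, 0, -1]]
  ]
}}

```text
clock: 39.98
tool_pos: [602.1, 66.3, 42.3]
tool_rot: [0.0, -0.036, 0.999, 0.0]
contact_force: [-0.1, -0.4, -2.7]
grip_width: 37.6
grip_force: 46.1
```

Request:
{"method": "play_rows", "body": {
  "moves": [
    [[0, 0, 0, 0, -1, 1.2, -1], [0, 0, 0, 0, 0, 0.7, -1], [0, 0, 0, 0, 0, 0, -1]]
  ]
}}

```text
clock: 40.35
tool_pos: [602.1, 65.2, 40.5]
tool_rot: [0.0, -0.036, 0.999, -0.0]
contact_force: [-0.9, -0.6, 2.9]
grip_width: 37.1
grip_force: 46.7
```

Request:
{"method": "play_rows", "body": {
  "moves": [
    [[0, 0, 0, 0, 0, 0.5, -1], [0, 0, 0, 0, 0, 0, -1]]
  ]
}}

```text
clock: 40.6
tool_pos: [602.2, 65.2, 40.4]
tool_rot: [0.0, -0.036, 0.999, -0.0]
contact_force: [-2.2, -0.1, 9.6]
grip_width: 37.6
grip_force: 47.5
```

Request:
{"method": "play_rows", "body": {
  "moves": [
    [[0, 0, 0, 0, 0, -0.5, 0.5], [0, 0, 0, 0, 0, 0, 0.5], [0, 0, 0, 0, 0, 0, 0.5], [0, 0, 0, 0, 0, -20, 0.5], [0, 0, 0, 0, 0, -40, 0.5]]
  ]
}}

```text
clock: 41.22
tool_pos: [600.9, 65.2, 99.2]
tool_rot: [-0.002, -0.036, 0.999, -0.0]
contact_force: [0.9, 0.7, 1.0]
grip_width: 64.2
grip_force: 0.0
```

Request:
{"method": "play_rows", "body": {
  "moves": [
    [[0, 0, 0, 0, 0, -40, 0.5], [0, 0, 0, 0, 0, -40, 0.5], [0, 0, 0, 0, 0, -20, 0.5], [0, 0, 0, 0, 0, 0, 0.5], [0, 0, 0, 0, 0, 0, 0.5]]
  ]
}}

```text
clock: 41.85
tool_pos: [601.5, 65.3, 199.2]
tool_rot: [-0.001, -0.036, 0.999, -0.0]
contact_force: [-0.6, 0.2, 0.7]
grip_width: 63.8
grip_force: 0.0
```

```bash
python3 - <<'E'
from h import *
where()
c=look([("valve_new",VALVE,8,[601,65],.07),("valve_worn",VALVE,3,[440,-20],.05)],"w8.png")
plan([(440,-20.5,180,.05),(440,-20.5,33,.05,45)],0.5)
plan([(440,-20.5,150,.05,40),(510,-366.5,150,-.12)],-1,start=(440,-20.5,33,.05))
E
```

```text
t 41.85 tcp [601.5  65.3 199.2] yaw 0.072 tilt [-0.001 -0.   ] w 63.8 gf 0.0 F [-0.6  0.2  0.7]
valve_new [6.01477e+02 6.58520e+01 1.03000e-01] iou 0.912 conf 0.92
valve_worn [ 4.39389e+02 -2.08540e+01  1.50000e-02] iou 0.962 conf 0.78
(440, -20.5, 180, 0.05) 4
   [[0.0, 0.0, 0.006, 41.8, -18.5, 4.7, 0.5], [0.0, 0.0, 0.005, 41.7, -18.7, 4.8, 0.5], [0.0, 0.0, 0.006, 41.6, -18.9, 4.7, 0.5], [0.0, 0.0, 0.005, 41.5, -19.2, 4.7, 0.5]]
(440, -20.5, 33, 0.05, 45) 4
   [[0.0, 0.0, 0.0, 0.0, 0.0, 36.8, 0.5], [0.0, 0.0, 0.0, 0.0, 0.0, 36.7, 0.5], [0.0, 0.0, 0.0, 0.0, 0.0, 36.8, 0.5], [0.0, 0.0, 0.0, 0.0, 0.0, 36.7, 0.5]]
(440, -20.5, 150, 0.05, 40) 3
   [[0.0, 0.0, 0.0, 0.0, 0.0, -39.0, -1], [0.0, 0.0, 0.0, 0.0, 0.0, -39.0, -1], [0.0, 0.0, 0.0, 0.0, 0.0, -39.0, -1]]
(510, -366.5, 150, -0.12) 8
   [[0.0, 0.0, 0.021, -6.6, -43.6, 0.0, -1], [0.0, 0.0, 0.022, -7.5, -43.5, 0.0, -1], [0.0, 0.0, 0.021, -8.4, -43.3, 0.0, -1], [0.0, 0.0, 0.021, -9.4, -43.2, 0.0, -1], [0.0, 0.0, 0.021, -10.2, -42.9, 0.0, -1]]
   [[0.0, 0.0, 0.021, -11.2, -42.7, 0.0, -1], [0.0, 0.0, 0.022, -12.0, -42.4, 0.0, -1], [0.0, 0.0, 0.021, -13.0, -42.2, 0.0, -1]]
```

View pics/w8.png

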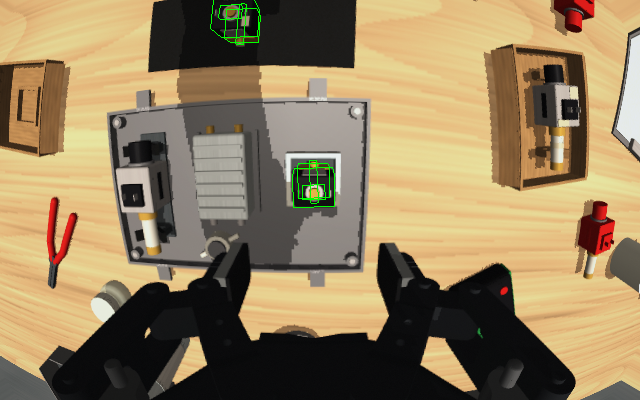

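The new valve sits centred in its pocket (313,180); the pump sits in its mount. The empty carton pocket is at (27,105), and the worn valve is on the mat at (235,20). Now the last transfer.

Request:
{"method": "play_rows", "body": {
  "moves": [
    [[0, 0, 0.006, 41.8, -18.5, 4.7, 0.5], [0, 0, 0.005, 41.7, -18.7, 4.8, 0.5], [0, 0, 0.006, 41.6, -18.9, 4.7, 0.5], [0, 0, 0.005, 41.5, -19.2, 4.7, 0.5], [0, 0, 0, 0, 0, 0, 0.5]]
  ]
}}

```text
clock: 42.62
tool_pos: [437.1, -22.1, 180.6]
tool_rot: [-0.002, -0.024, 1.0, -0.0]
contact_force: [1.3, 0.4, 1.2]
grip_width: 63.8
grip_force: 0.0
```

Request:
{"method": "play_rows", "body": {
  "moves": [
    [[0, 0, 0, 0, 0, 0, 0.5], [0, 0, 0, 0, 0, 36.8, 0.5], [0, 0, 0, 0, 0, 36.7, 0.5], [0, 0, 0, 0, 0, 36.8, 0.5], [0, 0, 0, 0, 0, 36, 0.5]]
  ]
}}

```text
clock: 43.25
tool_pos: [442.0, -19.7, 33.4]
tool_rot: [0.0, -0.026, 1.0, 0.0]
contact_force: [-0.5, 0.0, 0.1]
grip_width: 64.0
grip_force: 0.0
```

Request:
{"method": "play_rows", "body": {
  "moves": [
    [[0, 0, 0, 0, 0, 0, 0.5], [0, 0, 0, 0, 0, 0, -1], [0, 0, 0, 0, 0, 0, -1], [0, 0, 0, 0, 0, 0, -1], [0, 0, 0, 0, 0, 0, -1]]
  ]
}}

```text
clock: 43.88
tool_pos: [441.6, -20.3, 36.1]
tool_rot: [0.001, -0.025, 1.0, 0.0]
contact_force: [0.7, 0.6, 8.7]
grip_width: 37.1
grip_force: 46.3
```

Request:
{"method": "play_rows", "body": {
  "moves": [
    [[0, 0, 0, 0, 0, 0, -1], [0, 0, 0, 0, 0, 0, -1]]
  ]
}}

```text
clock: 44.12
tool_pos: [441.7, -20.3, 36.1]
tool_rot: [0.001, -0.025, 1.0, 0.0]
contact_force: [0.7, 0.5, 8.8]
grip_width: 37.0
grip_force: 46.3
```

Request:
{"method": "play_rows", "body": {
  "moves": [
    [[0, 0, 0, 0, 0, -15, -1], [0, 0, 0, 0, 0, -25, -1], [0, 0, 0, 0, 0, -38, -1], [0, 0, 0, 0, 0, -38, -1], [0, 0, 0.021, -6.6, -43.6, 0, -1]]
  ]
}}

```text
clock: 44.75
tool_pos: [450.9, -61.3, 153.9]
tool_rot: [0.003, -0.017, 1.0, 0.001]
contact_force: [1.3, -0.7, -2.9]
grip_width: 37.4
grip_force: 46.0
```

Request:
{"method": "play_rows", "body": {
  "moves": [
    [[0, 0, 0.022, -7.5, -43.5, 0, -1], [0, 0, 0.021, -8.4, -43.3, 0, -1], [0, 0, 0.021, -9.4, -43.2, 0, -1], [0, 0, 0.021, -10.2, -42.9, 0, -1], [0, 0, 0.021, -11.2, -42.7, 0, -1]]
  ]
}}

```text
clock: 45.38
tool_pos: [493.0, -281.2, 151.3]
tool_rot: [0.0, 0.039, 0.999, 0.0]
contact_force: [0.8, 0.8, -1.7]
grip_width: 37.6
grip_force: 45.9
```

Request:
{"method": "play_rows", "body": {
  "moves": [
    [[0, 0, 0.022, -12, -42.4, 0, -1], [0, 0, 0.021, -13, -42.2, 0, -1], [0, 0, 0, 0, 0, 0, -1], [0, 0, 0, 0, 0, 0, -1], [0, 0, 0, 0, 0, 0, -1]]
  ]
}}

```text
clock: 46.0
tool_pos: [510.7, -365.0, 151.0]
tool_rot: [-0.0, 0.059, 0.998, 0.0]
contact_force: [0.8, -0.4, -2.8]
grip_width: 37.2
grip_force: 46.1
```

```bash
python3 - <<'E'
from h import *
where()
plan([(511,-366.5,60,-.12,30)],-1)
E
```

```text
t 46.0 tcp [ 510.7 -365.   151. ] yaw -0.118 tilt [-0.     0.001] w 37.2 gf 46.1 F [ 0.8 -0.4 -2.8]
(511, -366.5, 60, -0.12, 30) 4
   [[0.0, 0.0, 0.0, -0.1, -0.4, 22.8, -1], [0.0, 0.0, 0.001, -0.1, -0.3, 22.7, -1], [0.0, 0.0, 0.0, -0.2, -0.4, 22.8, -1], [0.0, 0.0, 0.001, -0.1, -0.3, 22.7, -1]]
```

Request:
{"method": "play_rows", "body": {
  "moves": [
    [[0, 0, 0, -0.1, -0.4, 22.8, -1], [0, 0, 0, -0.1, -0.3, 22.7, -1], [0, 0, 0, -0.2, -0.4, 22.8, -1], [0, 0, 0, -0.1, -0.3, 22.7, -1], [0, 0, 0, 0, 0, 14, -1]]
  ]
}}

```text
clock: 46.62
tool_pos: [510.9, -366.7, 45.1]
tool_rot: [-0.0, 0.059, 0.998, 0.0]
contact_force: [-0.3, 0.9, -2.5]
grip_width: 37.2
grip_force: 46.2
```

Request:
{"method": "play_rows", "body": {
  "moves": [
    [[0, 0, 0, 0, 0, 6.5, -1], [0, 0, 0, 0, 0, 0, -1], [0, 0, 0, 0, 0, 0, -1], [0, 0, 0, 0, 0, 0.7, -1], [0, 0, 0, 0, 0, 0, -1]]
  ]
}}

```text
clock: 47.25
tool_pos: [511.1, -368.0, 39.0]
tool_rot: [0.0, 0.06, 0.998, -0.0]
contact_force: [-0.6, 0.6, -2.2]
grip_width: 37.8
grip_force: 46.2
```

Request:
{"method": "play_rows", "body": {
  "moves": [
    [[0, 0, 0, 0, 0, 0.7, -1], [0, 0, 0, 0, 0, 0, -1]]
  ]
}}

```text
clock: 47.5
tool_pos: [510.9, -367.9, 38.0]
tool_rot: [-0.0, 0.06, 0.998, 0.0]
contact_force: [-0.5, -0.5, -2.6]
grip_width: 37.3
grip_force: 46.2
```

Request:
{"method": "play_rows", "body": {
  "moves": [
    [[0, 0, 0, 0, 1, 0.8, -1], [0, 0, 0, 0, 0, 0.4, -1], [0, 0, 0, 0, 0, 0, -1]]
  ]
}}

```text
clock: 47.88
tool_pos: [511.1, -367.1, 37.2]
tool_rot: [0.0, 0.06, 0.998, -0.0]
contact_force: [-1.4, 0.5, 4.0]
grip_width: 37.2
grip_force: 46.8
```

Request:
{"method": "play_rows", "body": {
  "moves": [
    [[0, 0, 0, 0, 0, 0.5, -1], [0, 0, 0, 0, 0, 0, -1]]
  ]
}}

```text
clock: 48.12
tool_pos: [511.1, -367.1, 37.2]
tool_rot: [0.0, 0.06, 0.998, -0.0]
contact_force: [-2.0, 0.5, 9.5]
grip_width: 37.2
grip_force: 47.4
```

Request:
{"method": "play_rows", "body": {
  "moves": [
    [[0, 0, 0, 0, 0, -0.5, 0.5], [0, 0, 0, 0, 0, 0, 0.5], [0, 0, 0, 0, 0, 0, 0.5], [0, 0, 0, 0, 0, -20, 0.5], [0, 0, 0, 0, 0, -40, 0.5]]
  ]
}}

```text
clock: 48.75
tool_pos: [510.2, -366.2, 95.9]
tool_rot: [-0.002, 0.06, 0.998, 0.001]
contact_force: [1.2, -1.2, 0.5]
grip_width: 63.9
grip_force: 0.0
```

Request:
{"method": "play_rows", "body": {
  "moves": [
    [[0, 0, 0, 0, 0, -40, 0.5], [0, 0, 0, 0, 0, -40, 0.5], [0, 0, 0, 0, 0, -23, 0.5], [0, 0, 0, 0, 0, 0, 0.5], [0, 0, 0, 0, 0, 0, 0.5]]
  ]
}}

```text
clock: 49.38
tool_pos: [510.7, -366.5, 198.9]
tool_rot: [-0.001, 0.06, 0.998, 0.0]
contact_force: [-0.4, 0.7, -1.1]
grip_width: 64.3
grip_force: 0.0
```

```bash
python3 - <<'E'
from h import *
where()
c=look([("valve_worn",VALVE,4,[510,-367],-.12)],"w9.png")
w=cv2.resize(cv2.imread("pics/w9.png")[90:270,180:450],None,fx=1.48,fy=1.48)
t=cam("top"); 
for n,M,z,p,y in [("pump_new",PUMP,15,[615,-125],.07),("pump_worn",PUMP,11,[477,355],.21),("valve_new",VALVE,8,[601,65],.07),("thermoblock",THERMO,4,[601.2,-29.3],.07)]:
    r=mask(t,n,p,45,z+20)
    if r: print(n,[a if isinstance(a,float) else a.round(2) for a in fit([(t,r[0])],M,[*p,y],z)])
b=cv2.resize(t["img"][110:250,160:480],(400,175*1)); w=w[:266,:400]
cv2.imwrite("pics/z9.png",np.vstack([w,np.zeros((4,w.shape[1],3),np.uint8),b[:,:w.shape[1]]]))
E
```

```text
t 49.38 tcp [ 510.7 -366.5  198.9] yaw -0.12 tilt [-0.001  0.001] w 64.3 gf 0.0 F [-0.4  0.7 -1.1]
valve_worn [ 5.08080e+02 -3.66669e+02 -1.07000e-01] iou 0.956 conf 0.76
pump_new [array([ 6.1576e+02, -1.2358e+02,  7.0000e-02]), np.float64(0.9282276034355164)]
pump_worn [array([4.7737e+02, 3.5592e+02, 2.1000e-01]), np.float64(0.9233262538909912)]
valve_new [array([ 6.018e+02,  6.800e+01, -1.000e-02]), np.float64(0.7206771373748779)]
thermoblock [array([ 5.9988e+02, -2.9800e+01,  5.0000e-02]), np.float64(0.9220412373542786)]
```

View pics/z9.png

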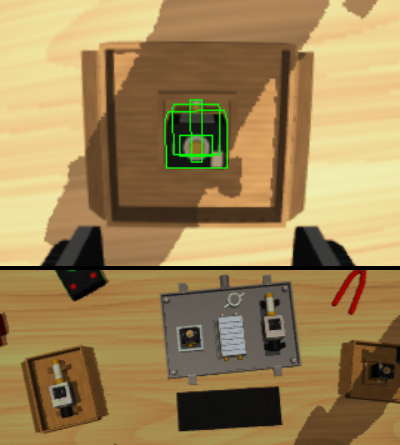

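All four parts sit in their holders, the mat is empty and the gripper is clear. Handing the job in.

```bash
python3 -c "
from plant import workorder
print(workorder.job_done())"
```

```text
the job is handed in; nothing more can be done
None
```

I handed the job in at about 49 s of the 122 s allowed: the new pump and valve are in the carrier and each worn part is in the carton its replacement came in. Final camera checks put each part within a few millimetres of its holder and the thermoblock where it was; the hand-in returned no verdict.

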